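# Unpack the cutting templates from their case into the bench rack

## Task

The plywood cutting templates are shut in their carrying case: turn both captive thumbscrews a quarter turn loose, so that their lugs clear the cover, lift the cover off by its handle and lay it flat on the rubber mat. Then stand every template on its short edge in the slotted wooden rack, one to a slot and fully down, and, once the case is empty, lay the cover squarely back on it. Leave the other things on the bench where they are.

Things in the scene. Friction and masses are not known exactly. Their poses are not given: they have to be found in the camera images.
- case: open aluminium case, fixed; origin under its centre. 166 mm (x) by 188 (y); two 118 mm high end cheeks at y = +-90 mm carry the cover. Templates lean in two rows, centred at x = -40 and +40 mm, and two columns, y = +-44 mm, on a round bar per row 62 mm above the bench. A thumbscrew post (22 mm round) stands outside each cheek at x = 0, y = +-113 mm; the cover fits between the posts with 7 mm play each side
- screw_left (a joint): +y side's captive quarter-turn thumbscrew: angle in rad; 0 = its lug reaches in over the cover's edge (tight), growing counter-clockwise seen from above to a stop at 1.57, where the lug lies along the edge, clear of the cover; stays where it is left (friction 0.06 N m)
- screw_right (a joint): -y side's captive quarter-turn thumbscrew: angle in rad; 0 = its lug reaches in over the cover's edge (tight), growing counter-clockwise seen from above to a stop at 1.57, where the lug lies along the edge, clear of the cover; stays where it is left (friction 0.06 N m)
- screw_left_wing (a point): middle of that thumbscrew's black wing, on its turning axis: an upright bar 50 mm long, 12 thick, 31 high (15.5 above and below this point). x is the bar's long direction, pointing along the lug, which lies just below the wing, 30 mm long from the axis, 14 wide; z is the turning axis (up)
- screw_right_wing (a point): middle of that thumbscrew's black wing, on its turning axis: an upright bar 50 mm long, 12 thick, 31 high (15.5 above and below this point). x is the bar's long direction, pointing along the lug, which lies just below the wing, 30 mm long from the axis, 14 wide; z is the turning axis (up)
- cover_handle (a point): loose steel cover plate, 160 (x) by 190 (y) by 4 mm, 350 g; point in the middle of its handle bar, 44 mm above the plate's underside. The black bar, 12 by 12 mm, runs along y, 90 mm clear between its end posts, 34 mm free under it. On the case its axes agree with the case's (or are half a turn off) and the point is 162 mm above the bench
- rack: slotted hardwood rack, fixed, origin under its centre: 241 (x) by 104 (y) by 43 mm high. Five slots along y, centred at x = -92, -46, 0, 46, 92 mm, each 11 mm wide, 84 mm long, its floor 8 mm above the bench (35 mm deep). A template stood in one with its length upright has its centre 68 mm above the bench
- mat: thin black rubber mat fixed on the bench, 230 by 230 by 4 mm, origin at the centre of its underside
- template1_mid (a point): plywood template, a plate 6 mm thick (x), 72 wide (y), 120 long (z), 110 g; point at its centre. At first it leans 60 degrees to the bench in the case: z points up and to the case's -x, x up and to the case's +x; the short lower edge is on the case floor, the upper edge is free for 45 mm on both faces. 2 to 4 templates are there; absent ones have no pose
- template2_mid (a point): plywood template, a plate 6 mm thick (x), 72 wide (y), 120 long (z), 110 g; point at its centre. At first it leans 60 degrees to the bench in the case: z points up and to the case's -x, x up and to the case's +x; the short lower edge is on the case floor, the upper edge is free for 45 mm on both faces. 2 to 4 templates are there; absent ones have no pose
- template3_mid (a point): plywood template, a plate 6 mm thick (x), 72 wide (y), 120 long (z), 110 g; point at its centre. At first it leans 60 degrees to the bench in the case: z points up and to the case's -x, x up and to the case's +x; the short lower edge is on the case floor, the upper edge is free for 45 mm on both faces. 2 to 4 templates are there; absent ones have no pose
- template4_mid (a point): plywood template, a plate 6 mm thick (x), 72 wide (y), 120 long (z), 110 g; point at its centre. At first it leans 60 degrees to the bench in the case: z points up and to the case's -x, x up and to the case's +x; the short lower edge is on the case floor, the upper edge is free for 45 mm on both faces. 2 to 4 templates are there; absent ones have no pose

How it is judged (in metres and radians):
On the way, in this order (a step that is already met when the one before it is completed fails the run):
1. both thumbscrews are turned loose (past 1.3 rad) (value of joint each of screw_left, screw_right above 1.3 rad), for 0.2 s.
2. the cover lies flat on the mat, let go, its middle within 60 mm of the mat's middle along each of its sides (x of cover_handle in the frame of mat between -0.06 and 0.06 m and y of cover_handle in the frame of mat between -0.06 and 0.06 m and height (world z) of cover_handle below 0.056 m and angle between the z axis of cover_handle and the z axis of case, either way round below 0.06 rad and contact force between cover and the fingers below 0.3 N and linear speed of cover below 0.03 m/s), for 0.2 s.
3. every template stands in a slot of the rack, fully down (x of template1_mid in the frame of rack between -0.1 and 0.1 m and y of template1_mid in the frame of rack between -0.011 and 0.011 m and z of template1_mid in the frame of rack between 0.064 and 0.073 m and angle between the z axis of each of template1_mid, template2_mid, template3_mid, template4_mid and the z axis of rack, either way round below 0.15 rad and angle between the x axis of each of template1_mid, template2_mid, template3_mid, template4_mid and the x axis of rack, either way round below 0.15 rad and linear speed of each of template1, template2, template3, template4 below 0.03 m/s and x of template2_mid in the frame of rack between -0.1 and 0.1 m and y of template2_mid in the frame of rack between -0.011 and 0.011 m and z of template2_mid in the frame of rack between 0.064 and 0.073 m and x of template3_mid in the frame of rack between -0.1 and 0.1 m and y of template3_mid in the frame of rack between -0.011 and 0.011 m and z of template3_mid in the frame of rack between 0.064 and 0.073 m and x of template4_mid in the frame of rack between -0.1 and 0.1 m and y of template4_mid in the frame of rack between -0.011 and 0.011 m and z of template4_mid in the frame of rack between 0.064 and 0.073 m), for 0.2 s.
At the end, for the whole second after the job is handed in: Every template stands on its short edge in a rack slot, bottomed (centre 64 to 73 mm above the rack's underside), upright within 0.15 rad and at rest; the cover lies flat on the case's two cheeks, within 15 mm of the middle along each side and 0.1 rad of square, let go and at rest (all of step 3 and x of cover_handle in the frame of case between -0.015 and 0.015 m and y of cover_handle in the frame of case between -0.015 and 0.015 m and z of cover_handle in the frame of case between 0.158 and 0.166 m and angle between the x axis of cover_handle and the x axis of case, either way round below 0.1 rad and angle between the z axis of cover_handle and the z axis of case, either way round below 0.06 rad and contact force between cover and the fingers below 0.3 N and linear speed of cover below 0.03 m/s); the robot touches nothing.
It fails at once if one of the bystanders on the bench is moved more than 25 mm (distance of any of stone_a, stone_b, awl, glue_jar, tin, mug, tape_roll from where it was at the start of the episode above 0.025 m).
Of template1, template2, template3, template4 only 2 to 4 are there at a start; the rules pass over those that are not, and their reading is None.
At some moment in a run one of cover may be knocked a few centimetres aside while the robot is not near it.
It also fails if it takes over 210 s, if anything falls off the work surface, if the arm or the gripper's body presses on something with over 40 N, if the wrist force passes 120 N, or if a joint passes its speed limit or range.

## Robot

A 6-joint arm with a two-finger parallel gripper is mounted at the origin on the work surface. World frame = base frame: x ahead of the robot, y to its left, z up, the work surface at z = 0. Lengths are in mm, angles in rad, forces in N, time in s.
With the tool pointing down it reaches from about 275 to 775 mm from the base axis. Payload 14.6 kg.
Tool frame: the origin (TCP) lies at the very end of the fingers, on their centre line; the grasp point (between the pads) lies 19 mm behind it; z points along the fingers, y is the line along which they close (so a half turn about z gives the same grasp; the last joint's range is limited). The gripper opens to 85 mm and grips with 20 to 120 N. Pads are 22 mm wide; open, the fingers measure 114 mm over their backs; the gripper's body (76 mm by 85 mm) begins 54 mm behind the grasp point. The pads swing forward as they close: fully open they stand 13 mm farther back than shut.
Start: joints at [-1.357, 0.263, -0.048, 1.259, 0, 1.415], TCP at [189.255, -489.705, 231.278] pointing down, gripper open.
Joint ranges: [-2.65, 2.65], [-0.89, 1.7], [-1.18, 1.37], [-2.13, 2.11], [-1.35, 1.29], [-3.14, 3.14]. Speed limits (rad/s): [1.89, 1.89, 2.57, 2.79, 3.14, 3.14].

## Interface

Orientations are given as a unit quaternion [x, y, z, w].
In Python, from station import ctrl gives the robot as it stands.
- The arm moves only by the tool apply_moves, never from a script. Its argument "plan" is a list of rows, each an object of numbers: "dx", "dy", "dz": the shift along the tool's x, y, z normalised to -1 to 1, where 1 is 0.04 m; "twist": the turn about the tool's z normalised to -1 to 1, where 1 is 0.08 rad; "gripper": the opening, from -1 (shut) to 1 (fully open), so that 0 is half open. In form: [{"dx": .., "dy": .., "dz": .., "twist": .., "gripper": ..}, ...]. A call has 1 to 20 rows; each row shifts and turns the commanded pose from where the row before left it, along the tool's axes as they then stand; what a row does not reach is not made up. A row lasts 1/12 s, in which the tool goes at most 41.7 mm and 7.16 degrees, less where a joint would pass 70% of its speed; a pose out of reach is approached as far as the arm can. A call with a number of a shift or a turn outside -1 to 1 is refused whole. A call with a gripper value outside its range is refused whole. The fingers move at their own pace and stop on an object; "squeeze" is the grip in N (left out, the last holds). Time passes only in rows, so rows that do not move let the fingers close. It gives the time, the measured TCP pose, the force, the opening and the grip force at its end, in the units of the state.
- ctrl.read_state(): the state, without advancing time (a new reading comes with each control period).
- ctrl.capture(name): name is "scene" or "side" or "wrist"; returns a dict with "frame" (420x560x3 uint8, red, green, blue), "depth" (420x560 float32, mm along the optical axis (not along the pixel's ray), 0 where there is no reading), "fx", "fy", "cx", "cy" (pixels), "view" (4x4, takes a point from world to camera coordinates). Camera axes: x right, y up, looking along -z (the intrinsics and any distortion apply to the point x, -y, -z); pixel columns grow to the right and rows downward; lengths in mm; the calibration is good to about 2 mm. The wrist camera is an equidistant fisheye: a pixel r from the principal point sees the ray r / f radians off the axis. A picture is of the moment at which its call begins.
- ctrl.sign_off(): hands the job in; it is judged then, once.
The state is a dict: "time_s": time; "joint_pos": joint angles; "dq": joint speeds; "joint_torque": joint torques, N m; "tool_pos": TCP position; "orientation": TCP orientation; "force": force on the tool from outside, world axes, zero at the start; "moment": the same for the moment, N m; "finger_gap": finger opening in mm; "finger_force": force on a finger pad.
Only numpy, scipy, OpenCV 4.12 (cv2) and the standard library are available. Lean on these libraries where they do the work, as an engineer would, in place of code of your own. Each camera call takes 0.05 s, during which the arm holds its last target. There are 200 camera calls.

## Working session

There is one attempt and no reset: what is moved stays moved. The work goes in short steps, Python scripts to look and compute and a tool call to move; the robot and the scene stay as the last step left them, time stands still between calls to the robot, and variables do not carry over. Pictures are saved under pics/ and viewed, at most 14 in all, crops included, and the job is handed in when it is done.

Besides the shell and the picture viewer there is one more tool, called in YAML: its name, and indented under it one key for each argument. apply_moves: Moves the arm, as the interface text tells. Its arguments: {"type":"object","properties":{"plan":{"type":"array","items":{"type":"object","properties":{"dx":{"type":"number","minimum":-1,"maximum":1},"dy":{"type":"number","minimum":-1,"maximum":1},"dz":{"type":"number","minimum":-1,"maximum":1},"twist":{"type":"number","minimum":-1,"maximum":1},"gripper":{"type":"number"}}}},"squeeze":{"type":"number"}},"required":["plan"]}

```bash
mkdir -p pics; ls; cat > h.py <<'E'
import numpy as np, cv2
from station import ctrl
def cap(n,save=None):
    c=ctrl.capture(n)
    if save: cv2.imwrite('pics/'+save,c['frame'][:,:,::-1])
    np.savez('last_%s.npz'%n,**c)
    return c
def cloud(c):
    h,w=c['depth'].shape; u,v=np.meshgrid(np.arange(w),np.arange(h)); d=c['depth']
    P=np.stack([(u-c['cx'])/c['fx']*d,-(v-c['cy'])/c['fy']*d,-d,np.ones_like(d)],-1)
    return (P@np.linalg.inv(c['view']).T)[...,:3]
E
python3 - <<'E'
from h import *
for n in('scene','side'):
    c=cap(n,n+'0.png'); print(c['fx'],c['fy'],c['cx'],c['cy'],np.linalg.inv(c['view']).round(2)[:3])
print(ctrl.read_state())
E
```

```text
pics
392.349006839475 392.349006839475 282.71822002713793 214.3498589178156 [[ 3.50000e-01 -5.70000e-01  7.40000e-01  1.19967e+03]
 [ 9.30000e-01  2.20000e-01 -2.80000e-01 -2.58010e+02]
 [-0.00000e+00  7.90000e-01  6.10000e-01  6.80590e+02]]
400.363033918704 400.363033918704 282.2702655141329 202.98558646313452 [[-9.5000e-01  2.0000e-01 -2.5000e-01  2.6914e+02]
 [-3.2000e-01 -6.3000e-01  7.1000e-01  7.1372e+02]
 [-2.0000e-02  7.5000e-01  6.6000e-01  8.0152e+02]]
{'time_s': 0.1, 'joint_pos': array([-1.35726748e+00,  2.63496327e-01, -4.88405552e-02,  1.25938605e+00,
        1.28489728e-05,  1.41549428e+00]), 'dq': array([ 0.00116579, -0.0006584 ,  0.00189637, -0.00153624, -0.00039004,
        0.0002337 ]), 'joint_torque': array([ 3.45519402e-03, -6.38572884e+01,  3.85065222e+01,  9.98187927e-03,
       -1.81433535e-05, -1.40127321e-05]), 'tool_pos': array([ 189.22529441, -489.47293383,  230.87425026]), 'orientation': array([ 9.83043504e-01,  1.83371901e-01, -7.06461494e-06, -4.63292219e-04]), 'force': array([-0.09435963, -0.81350826, -0.77558368]), 'moment': array([0.00755834, 0.02750859, 0.00813333]), 'finger_force': 0.0, 'finger_gap': 85.22277489227082}
```

View pics/scene0.png

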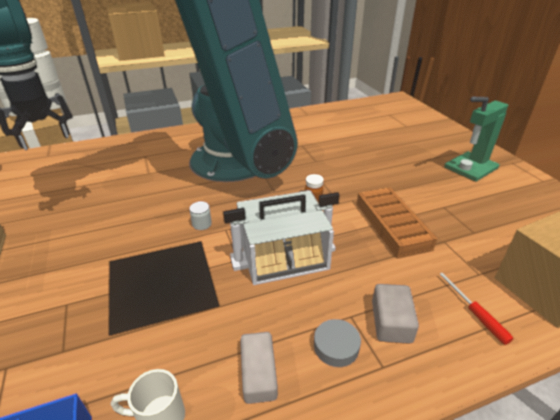

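View pics/side0.png

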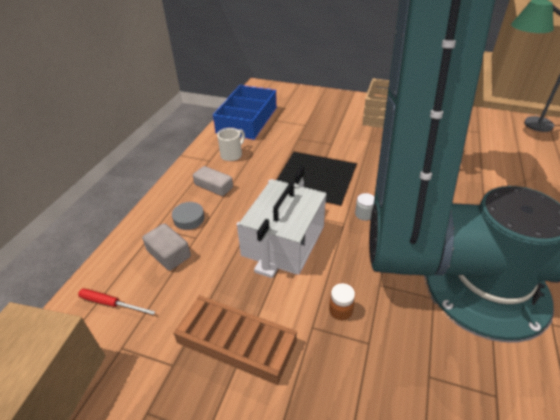

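```bash
cat >> h.py <<'E'
def ld(n): return dict(np.load('last_%s.npz'%n))
def rect(P,name):
    r=cv2.minAreaRect(P[:,:2].astype(np.float32)); print(name,len(P),'c',np.round(r[0],1),'size',np.round(r[1],1),'ang',round(r[2],2)); return r
def blobs(c,mask,mn=40):
    n,l,s,ce=cv2.connectedComponentsWithStats(mask.astype(np.uint8)); 
    return [(l==i) for i in range(1,n) if s[i,4]>=mn]
E
python3 - <<'E'
from h import *
for n in('scene','side'):
    c=ld(n);P=cloud(c);f=c['frame'].astype(int);d=c['depth']>0
    hsv=cv2.cvtColor(c['frame'],cv2.COLOR_RGB2HSV)
    X,Y,Z=P[...,0],P[...,1],P[...,2]
    W=d&(X>150)&(X<850)&(abs(Y)<600)
    dark=hsv[...,2]<60
    print(n)
    for nm,m in (('mat',W&dark&(Z<15)&(Z>-8)),('cover',W&(abs(Z-120)<5)&(hsv[...,1]<70)),('rack',W&(abs(Z-43)<5)&(hsv[...,1]>70)),('dark high',W&dark&(Z>120)&(Z<190)&(X>300)),('low things',W&(Z>18)&(Z<120))):
        for b in blobs(c,m,30):
            Q=P[b]; r=rect(Q,nm); print('   z',np.percentile(Q[:,2],[2,50,98]).round(1))
E
```

```text
scene
mat 6634 c [ 510.2 -303. ] size [221.8 223. ] ang 88.68
   z [1.2 3.6 6.1]
cover 110 c [284.6  66.6] size [ 11.2 124.9] ang 12.98
   z [115.2 120.3 124.9]
cover 2956 c [516.2  -2.1] size [194.1 170.4] ang 84.36
   z [118.3 121.3 123.5]
cover 36 c [534.7 107.9] size [ 9.  25.6] ang 2.14
   z [115.2 121.3 124.2]
cover 46 c [ 513.  -116.6] size [22.9 12. ] ang 62.85
   z [115.2 121.2 124.6]
rack 61 c [336.5 163. ] size [50.3 30.9] ang 65.62
   z [38.5 43.2 47.4]
rack 1953 c [520.8 315.6] size [106.9 243.5] ang 85.43
   z [38.6 41.8 44.3]
rack 134 c [573.5  39.8] size [70.3 11.3] ang 84.7
   z [38.1 43.1 47.9]
rack 140 c [565.1 -51.5] size [68.9 11.7] ang 83.68
   z [38.2 43.2 47.8]
rack 133 c [811.1 434.4] size [76.2  6.2] ang 6.4
   z [38.2 42.9 47.7]
rack 30 c [ 794.6 -451.8] size [26.2  1.8] ang 1.09
   z [38.5 43.8 46.9]
rack 99 c [ 784.6 -491.9] size [45.6  3. ] ang 89.58
   z [38.4 43.3 47.9]
dark high 129 c [533.4 108. ] size [44.1  5.8] ang 83.59
   z [136.7 147.4 157.5]
dark high 165 c [518.5  -2.8] size [104.   9.] ang 85.25
   z [130.2 163.1 167.8]
dark high 160 c [ 512
[... 2141 characters left out ...]
[89.  32.1] ang 84.15
   z [ 20.   51.3 112.8]
low things 606 c [806.8   3.2] size [89.2 91.5] ang 39.2
   z [20.4 30.  33.4]
low things 1696 c [512.4  83.7] size [173.5  98. ] ang 27.38
   z [ 20.1  69.7 117.9]
low things 1275 c [791.8 140.4] size [ 74.9 110.1] ang 64.77
   z [20.7 58.5 62.5]
low things 47 c [277.5  94.4] size [ 9.8 82.3] ang 24.16
   z [ 88.8 111.4 119.5]
low things 688 c [322.6 174. ] size [51.7 52.4] ang 44.2
   z [20.2 66.9 72.3]
low things 92 c [836.9 318.1] size [25.1 22.5] ang 7.1
   z [18.1 22.5 26.8]
low things 5540 c [520.5 318.3] size [106.9 241.8] ang 85.13
   z [20.3 42.2 45.2]
low things 2912 c [764.9 516.2] size [  6.4 168.3] ang 5.18
   z [ 20.7  75.8 118.3]
```

```bash
python3 - <<'E'
from h import *
for n in('scene','side'):
    c=ld(n);P=cloud(c);d=c['depth']>0
    hsv=cv2.cvtColor(c['frame'],cv2.COLOR_RGB2HSV);dark=hsv[...,2]<70
    X,Y,Z=P[...,0],P[...,1],P[...,2]
    W=d&(abs(X-516)<110)&(abs(Y+3)<150)
    print(n)
    for nm,m in (('bar',W&dark&(Z>161)&(abs(Y+3)<60)),('L',W&dark&(Z>155)&(Y>70)),('R',W&dark&(Z>155)&(Y<-70))):
        if m.sum()>5: rect(P[m],nm); print('  zmax',np.percentile(Z[m],97).round(1))
    e=np.deg2rad(-5.3);q=P[...,:2]-[516,-4];x=q@[np.cos(e),np.sin(e)];y=q@[-np.sin(e),np.cos(e)]
    for s in(-1,1):
        m=W&(hsv[...,1]>60)&(Z>20)&(Z<110)&(abs(y-44*s)<30)&(x>5)
        if m.sum()>50:
            for lo in range(20,110,15):
                k=m&(Z>=lo)&(Z<lo+15)
                if k.sum()>5: print(s,lo,k.sum(),'x',np.median(x[k]).round(1),'y',np.percentile(y[k],[3,97]).round(1))
E
```

```text
scene
bar 165 c [518.3  -3.1] size [104.2   9.2] ang 84.54
  zmax 168.6
L 56 c [531.8 107.4] size [42.2  6.3] ang 84.96
  zmax 161.6
R 75 c [ 511.3 -115.7] size [43.8  9.6] ang 86.15
  zmax 162.1
-1 20 181 x 61.9 y [-71.9 -16.3]
-1 35 183 x 53.8 y [-72.  -15.9]
-1 50 186 x 44.4 y [-72.3 -16. ]
-1 65 147 x 36.4 y [-72.  -15.7]
1 20 171 x 61.8 y [16. 72.]
1 35 166 x 53.5 y [15.3 71. ]
1 50 173 x 44.5 y [15.8 71.7]
1 65 147 x 36.9 y [16.2 72.6]
side
bar 119 c [512.4   1. ] size [108.6  12. ] ang 86.91
  zmax 170.2
L 60 c [526.  116.9] size [43.4  9.6] ang 81.5
  zmax 163.2
R 63 c [ 507.2 -111.4] size [50.7 11.8] ang 86.2
  zmax 163.7
```

apply_moves:
  plan:
    - {"twist": -0.99,"gripper": 0.2}
    - {"twist": -0.99,"gripper": 0.2}
    - {"twist": -0.99,"gripper": 0.2}
    - {"twist": -0.99,"gripper": 0.2}
    - {"twist": -0.99,"gripper": 0.2}
    - {"twist": -0.99,"gripper": 0.2}
    - {"twist": -0.99,"gripper": 0.2}
    - {"twist": -0.99,"gripper": 0.2}
    - {"twist": -0.99,"gripper": 0.2}
    - {"twist": -0.99,"gripper": 0.2}
    - {"twist": -0.99,"gripper": 0.2}
    - {"twist": -0.99,"gripper": 0.2}
    - {"twist": -0.99,"gripper": 0.2}
    - {"twist": -0.99,"gripper": 0.2}

```text
schema error: expected keys dx, dy, dz, twist, gripper
```

apply_moves:
  plan:
    - {"dx": 0,"dy": 0,"dz": 0,"twist": -0.99,"gripper": 0.2}
    - {"dx": 0,"dy": 0,"dz": 0,"twist": -0.99,"gripper": 0.2}
    - {"dx": 0,"dy": 0,"dz": 0,"twist": -0.99,"gripper": 0.2}
    - {"dx": 0,"dy": 0,"dz": 0,"twist": -0.99,"gripper": 0.2}
    - {"dx": 0,"dy": 0,"dz": 0,"twist": -0.99,"gripper": 0.2}
    - {"dx": 0,"dy": 0,"dz": 0,"twist": -0.99,"gripper": 0.2}
    - {"dx": 0,"dy": 0,"dz": 0,"twist": -0.99,"gripper": 0.2}
    - {"dx": 0,"dy": 0,"dz": 0,"twist": -0.99,"gripper": 0.2}
    - {"dx": 0,"dy": 0,"dz": 0,"twist": -0.99,"gripper": 0.2}
    - {"dx": 0,"dy": 0,"dz": 0,"twist": -0.99,"gripper": 0.2}
    - {"dx": 0,"dy": 0,"dz": 0,"twist": -0.99,"gripper": 0.2}
    - {"dx": 0,"dy": 0,"dz": 0,"twist": -0.99,"gripper": 0.2}
    - {"dx": 0,"dy": 0,"dz": 0,"twist": -0.99,"gripper": 0.2}
    - {"dx": 0,"dy": 0,"dz": 0,"twist": -0.99,"gripper": 0.2}

```text
time_s: 1.27
tool_pos: [189.2, -489.6, 231.0]
orientation: [0.738, 0.675, 0.0, -0.0]
force: [-0.2, 0.4, 0.1]
finger_gap: 51.2
finger_force: 0.0
```

```bash
cat >> h.py <<'E'
from scipy.spatial.transform import Rotation as R
def case(x,y,c=(515.5,-1.5),e=-5.3):
    e=np.deg2rad(e); return np.array([c[0]+x*np.cos(e)-y*np.sin(e), c[1]+x*np.sin(e)+y*np.cos(e)])
def go(x,y,z,a=None):
    s=ctrl.read_state(); M=R.from_quat(s['orientation']); m=M.as_matrix()
    d=m.T@(np.array([x,y,z])-s['tool_pos']); yaw=np.degrees(np.arctan2(m[1,0],m[0,0]))
    print('t',round(s['time_s'],2),'pos',s['tool_pos'].round(1),'yaw',yaw.round(2),'j',s['joint_pos'].round(2),'gap',round(s['finger_gap'],1))
    print('units dx dy dz',(d/40).round(3),'mm',d.round(1), '' if a is None else 'twist units %.2f'%(-((a-yaw+180)%360-180)*np.pi/180/.08))
E
python3 - <<'E'
from h import *
print(case(0,-113),case(0,113)); go(*case(0,-113),231,84.7)
E
```

```text
[ 505.06212362 -114.01689089] [525.93787638 111.01689089]
t 1.27 pos [ 189.2 -489.6  231. ] yaw 84.89 j [-1.36  0.26 -0.05  1.26  0.    0.3 ] gap 51.2
units dx dy dz [1.0055e+01 7.0270e+00 5.0000e-03] mm [4.022e+02 2.811e+02 2.000e-01] twist units 0.04
```

apply_moves:
  plan:
    - {"dx": 0.6,"dy": 0.42,"dz": 0,"twist": 0,"gripper": 0.2}
    - {"dx": 0.6,"dy": 0.42,"dz": 0,"twist": 0,"gripper": 0.2}
    - {"dx": 0.6,"dy": 0.42,"dz": 0,"twist": 0,"gripper": 0.2}
    - {"dx": 0.6,"dy": 0.42,"dz": 0,"twist": 0,"gripper": 0.2}
    - {"dx": 0.6,"dy": 0.42,"dz": 0,"twist": 0,"gripper": 0.2}
    - {"dx": 0.6,"dy": 0.42,"dz": 0,"twist": 0,"gripper": 0.2}
    - {"dx": 0.6,"dy": 0.42,"dz": 0,"twist": 0,"gripper": 0.2}
    - {"dx": 0.6,"dy": 0.42,"dz": 0,"twist": 0,"gripper": 0.2}
    - {"dx": 0.6,"dy": 0.42,"dz": 0,"twist": 0,"gripper": 0.2}
    - {"dx": 0.6,"dy": 0.42,"dz": 0,"twist": 0,"gripper": 0.2}
    - {"dx": 0.6,"dy": 0.42,"dz": 0,"twist": 0,"gripper": 0.2}
    - {"dx": 0.6,"dy": 0.42,"dz": 0,"twist": 0,"gripper": 0.2}
    - {"dx": 0.6,"dy": 0.42,"dz": 0,"twist": 0,"gripper": 0.2}
    - {"dx": 0.6,"dy": 0.42,"dz": 0,"twist": 0,"gripper": 0.2}
    - {"dx": 0.6,"dy": 0.42,"dz": 0,"twist": 0,"gripper": 0.2}
    - {"dx": 0.6,"dy": 0.42,"dz": 0,"twist": 0,"gripper": 0.2}
    - {"dx": 0.45,"dy": 0.3,"dz": 0,"twist": 0,"gripper": 0.2}
    - {"dx": 0,"dy": 0,"dz": 0,"twist": 0,"gripper": 0.2}
    - {"dx": 0,"dy": 0,"dz": 0,"twist": 0,"gripper": 0.2}

```text
time_s: 2.85
tool_pos: [506.5, -114.8, 230.9]
orientation: [0.739, 0.674, -0.0, -0.0]
force: [-0.5, -0.3, -0.2]
finger_gap: 51.0
finger_force: 0.0
```

```bash
cat >> h.py <<'E'
def wcloud(c):
    h,w=c['depth'].shape; u,v=np.meshgrid(np.arange(w),np.arange(h)); d=c['depth']
    x=(u-c['cx'])/c['fx'];y=(v-c['cy'])/c['fy'];r=np.hypot(x,y)+1e-9
    t=np.where(r<1.5,np.tan(np.minimum(r,1.5)),0)/r
    P=np.stack([x*t*d,-y*t*d,-d,np.ones_like(d)],-1)
    return (P@np.linalg.inv(c['view']).T)[...,:3]
E
python3 - <<'E'
from h import *
go(*case(0,-113),231,84.7)
c=cap('wrist','w1.png'); print(c['fx'],c['cx'],c['cy'],np.linalg.inv(c['view']).round(2)[:3])
P=wcloud(c);hsv=cv2.cvtColor(c['frame'],cv2.COLOR_RGB2HSV);d=c['depth']>0
dark=hsv[...,2]<70;Z=P[...,2];W=d&(abs(P[...,0]-515)<110)&(abs(P[...,1])<160)
for b in blobs(c,W&dark&(Z>150)&(Z<180)): rect(P[b],'dark'); print(np.percentile(P[b][:,2],[3,50,97]).round(1))
for b in blobs(c,W&(Z>115)&(Z<126),200): rect(P[b],'plate'); print(np.percentile(P[b][:,2],[3,50,97]).round(1))
E
```

```text
t 2.85 pos [ 506.5 -114.8  230.9] yaw 84.77 j [-0.38  0.25 -0.06  1.26 -0.    1.28] gap 51.0
units dx dy dz [ 0.016 -0.036 -0.003] mm [ 0.6 -1.5 -0.1] twist units 0.02
325.19226210127806 273.3820020548217 212.4238148491806 [[ 1.0000e+00  9.0000e-02  3.0000e-02  5.1245e+02]
 [-9.0000e-02  9.6000e-01  2.7000e-01 -4.8660e+01]
 [-0.0000e+00 -2.7000e-01  9.6000e-01  3.7352e+02]]
dark 2198 c [512.5 -10.2] size [89.8 10.2] ang 84.81
[166.6 168.  169.3]
dark 1094 c [ 506.8 -114. ] size [49.8 11.6] ang 86.49
[158.  161.3 162.7]
plate 34521 c [514.9 -18.9] size [155.3 167.3] ang 84.7
[120.7 122.1 123.4]
```

View pics/w1.png

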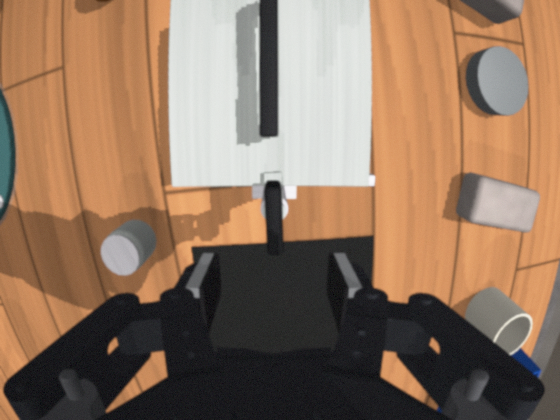

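apply_moves:
  plan:
    - {"dx": 0.02,"dy": 0,"dz": 0.5,"twist": 0,"gripper": 0.0}
    - {"dx": 0,"dy": 0,"dz": 0.5,"twist": 0,"gripper": 0.0}
    - {"dx": 0,"dy": 0,"dz": 0.5,"twist": 0,"gripper": 0.0}
    - {"dx": 0,"dy": 0,"dz": 0.5,"twist": 0,"gripper": 0.0}
    - {"dx": 0,"dy": 0,"dz": 0.4,"twist": 0,"gripper": 0.0}
    - {"dx": 0,"dy": 0,"dz": 0,"twist": 0,"gripper": 0.0}
    - {"dx": 0,"dy": 0,"dz": 0,"twist": 0,"gripper": -1}
    - {"dx": 0,"dy": 0,"dz": 0,"twist": 0,"gripper": -1}
    - {"dx": 0,"dy": 0,"dz": 0,"twist": 0,"gripper": -1}
    - {"dx": 0,"dy": 0,"dz": 0,"twist": 0,"gripper": -1}
    - {"dx": 0,"dy": 0,"dz": 0,"twist": 0,"gripper": -1}
    - {"dx": 0,"dy": 0,"dz": 0,"twist": 0,"gripper": -1}
  squeeze: 30

```text
time_s: 3.9
tool_pos: [506.7, -115.3, 136.5]
orientation: [0.739, 0.673, 0.0, 0.001]
force: [-2.3, -1.1, 9.3]
finger_gap: 11.6
finger_force: 34.7
```

apply_moves:
  plan:
    - {"dx": 0,"dy": 0,"dz": -0.06,"twist": -1,"gripper": -1}
    - {"dx": 0,"dy": 0,"dz": 0,"twist": -1,"gripper": -1}
    - {"dx": 0,"dy": 0,"dz": 0,"twist": -1,"gripper": -1}
    - {"dx": 0,"dy": 0,"dz": 0,"twist": -1,"gripper": -1}
    - {"dx": 0,"dy": 0,"dz": 0,"twist": -1,"gripper": -1}
    - {"dx": 0,"dy": 0,"dz": 0,"twist": -1,"gripper": -1}
    - {"dx": 0,"dy": 0,"dz": 0,"twist": -1,"gripper": -1}
    - {"dx": 0,"dy": 0,"dz": 0,"twist": -1,"gripper": -1}
    - {"dx": 0,"dy": 0,"dz": 0,"twist": -1,"gripper": -1}
    - {"dx": 0,"dy": 0,"dz": 0,"twist": -1,"gripper": -1}
    - {"dx": 0,"dy": 0,"dz": 0,"twist": -1,"gripper": -1}
    - {"dx": 0,"dy": 0,"dz": 0,"twist": -1,"gripper": -1}
    - {"dx": 0,"dy": 0,"dz": 0,"twist": -1,"gripper": -1}
    - {"dx": 0,"dy": 0,"dz": 0,"twist": -1,"gripper": -1}
    - {"dx": 0,"dy": 0,"dz": 0,"twist": -1,"gripper": -1}
    - {"dx": 0,"dy": 0,"dz": 0,"twist": -1,"gripper": -1}
    - {"dx": 0,"dy": 0,"dz": 0,"twist": -1,"gripper": -1}
    - {"dx": 0,"dy": 0,"dz": 0,"twist": -1,"gripper": -1}
    - {"dx": 0,"dy": 0,"dz": 0,"twist": -1,"gripper": -1}
    - {"dx": 0,"dy": 0,"dz": 0,"twist": -0.3,"gripper": -1}

```text
time_s: 5.57
tool_pos: [508.5, -113.8, 137.4]
orientation: [0.057, 0.998, 0.002, 0.002]
force: [19.6, 9.0, -24.0]
finger_gap: 11.7
finger_force: 31.5
```

apply_moves:
  plan:
    - {"dx": 0,"dy": 0,"dz": 0,"twist": 0,"gripper": -0.1}
    - {"dx": 0,"dy": 0,"dz": 0,"twist": 0,"gripper": -0.1}
    - {"dx": 0,"dy": 0,"dz": 0,"twist": 0,"gripper": -0.1}
    - {"dx": 0,"dy": 0,"dz": 0,"twist": 0,"gripper": -0.1}
    - {"dx": 0,"dy": 0,"dz": -0.5,"twist": 0,"gripper": 0.0}
    - {"dx": 0,"dy": 0,"dz": -0.6,"twist": 0,"gripper": 0.0}
    - {"dx": 0,"dy": 0,"dz": -0.6,"twist": 0,"gripper": 0.0}
    - {"dx": 0,"dy": 0,"dz": -0.6,"twist": 0,"gripper": 0.0}
    - {"dx": 0,"dy": 0,"dz": 0,"twist": 0,"gripper": 0.0}

```text
time_s: 6.32
tool_pos: [507.6, -115.4, 234.0]
orientation: [0.06, 0.998, -0.001, 0.003]
force: [0.8, -0.2, 0.8]
finger_gap: 42.9
finger_force: 0.0
```

```bash
cat >> h.py <<'E'
def darkw(save=None):
    c=cap('wrist',save);P=wcloud(c);hsv=cv2.cvtColor(c['frame'],cv2.COLOR_RGB2HSV);d=c['depth']>0
    dark=hsv[...,2]<70;Z=P[...,2];W=d&(abs(P[...,0]-515)<110)&(abs(P[...,1])<160)
    for b in blobs(c,W&dark&(Z>150)&(Z<180)): rect(P[b],'dark'); print(np.percentile(P[b][:,2],[3,50,97]).round(1))
    return c,P,hsv
E
python3 - <<'E'
from h import *
darkw(); go(*case(0,113),231,84.7)
E
```

```text
dark 980 c [ 505.  -114.4] size [10.9 47.5] ang 83.45
[157.7 161.4 162.7]
dark 2062 c [512.1  -2.6] size [107.9  11.1] ang 84.42
[155.4 167.7 169.1]
dark 587 c [526.2 108.9] size [48.6 11.6] ang 84.39
[151.2 160.7 162.4]
t 6.37 pos [ 507.2 -115.2  231.8] yaw 173.11 j [-0.38  0.25 -0.06  1.25 -0.   -0.26] gap 42.3
units dx dy dz [0.214 5.672 0.013] mm [  8.6 226.9   0.5] twist units 19.29
```

apply_moves:
  plan:
    - {"dx": 0.1,"dy": 0.7,"dz": 0,"twist": 0,"gripper": 0.0}
    - {"dx": 0.1,"dy": 0.7,"dz": 0,"twist": 0,"gripper": 0.0}
    - {"dx": 0,"dy": 0.7,"dz": 0,"twist": 0,"gripper": 0.0}
    - {"dx": 0,"dy": 0.7,"dz": 0,"twist": 0,"gripper": 0.0}
    - {"dx": 0,"dy": 0.7,"dz": 0,"twist": 0,"gripper": 0.0}
    - {"dx": 0,"dy": 0.7,"dz": 0,"twist": 0,"gripper": 0.0}
    - {"dx": 0,"dy": 0.7,"dz": 0,"twist": 0,"gripper": 0.0}
    - {"dx": 0,"dy": 0.7,"dz": 0,"twist": 0,"gripper": 0.0}
    - {"dx": 0,"dy": 0,"dz": 0,"twist": 0,"gripper": 0.0}

```text
time_s: 7.12
tool_pos: [525.0, 112.2, 228.7]
orientation: [0.059, 0.998, 0.0, -0.001]
force: [-0.3, -0.2, 0.5]
finger_gap: 42.7
finger_force: 0.0
```

apply_moves:
  plan:
    - {"dx": 0,"dy": 0,"dz": 0,"twist": 1,"gripper": 0.0}
    - {"dx": 0,"dy": 0,"dz": 0,"twist": 1,"gripper": 0.0}
    - {"dx": 0,"dy": 0,"dz": 0,"twist": 1,"gripper": 0.0}
    - {"dx": 0,"dy": 0,"dz": 0,"twist": 1,"gripper": 0.0}
    - {"dx": 0,"dy": 0,"dz": 0,"twist": 1,"gripper": 0.0}
    - {"dx": 0,"dy": 0,"dz": 0,"twist": 1,"gripper": 0.0}
    - {"dx": 0,"dy": 0,"dz": 0,"twist": 1,"gripper": 0.0}
    - {"dx": 0,"dy": 0,"dz": 0,"twist": 1,"gripper": 0.0}
    - {"dx": 0,"dy": 0,"dz": 0,"twist": 1,"gripper": 0.0}
    - {"dx": 0,"dy": 0,"dz": 0,"twist": 1,"gripper": 0.0}
    - {"dx": 0,"dy": 0,"dz": 0,"twist": 1,"gripper": 0.0}
    - {"dx": 0,"dy": 0,"dz": 0,"twist": 1,"gripper": 0.0}
    - {"dx": 0,"dy": 0,"dz": 0,"twist": 1,"gripper": 0.0}
    - {"dx": 0,"dy": 0,"dz": 0,"twist": 1,"gripper": 0.0}
    - {"dx": 0,"dy": 0,"dz": 0,"twist": 1,"gripper": 0.0}
    - {"dx": 0,"dy": 0,"dz": 0,"twist": 1,"gripper": 0.0}
    - {"dx": 0,"dy": 0,"dz": 0,"twist": 1,"gripper": 0.0}
    - {"dx": 0,"dy": 0,"dz": 0,"twist": 1,"gripper": 0.0}
    - {"dx": 0,"dy": 0,"dz": 0,"twist": 1,"gripper": 0.0}
    - {"dx": 0,"dy": 0,"dz": 0,"twist": 0.3,"gripper": 0.0}

```text
time_s: 8.78
tool_pos: [524.8, 108.2, 228.9]
orientation: [0.741, 0.672, -0.0, -0.0]
force: [0.1, -0.6, -0.3]
finger_gap: 42.7
finger_force: 0.0
```

```bash
python3 - <<'E'
from h import *
darkw(); go(526.2,109,137,84.6)
E
```

```text
dark 1103 c [526.8 111.9] size [48. 11.] ang 84.36
[157.5 161.3 162.5]
dark 818 c [515.9  28.9] size [51.7 10.3] ang 84.9
[154.4 167.9 169.1]
t 8.83 pos [524.9 108.2 229.1] yaw 84.5 j [ 0.05  0.28 -0.03  1.26 -0.    1.72] gap 42.6
units dx dy dz [0.024 0.032 2.301] mm [ 0.9  1.3 92.1] twist units -0.02
```

apply_moves:
  plan:
    - {"dx": 0.08,"dy": 0.04,"dz": 0.5,"twist": 0,"gripper": 0.0}
    - {"dx": 0,"dy": 0,"dz": 0.5,"twist": 0,"gripper": 0.0}
    - {"dx": 0,"dy": 0,"dz": 0.5,"twist": 0,"gripper": 0.0}
    - {"dx": 0,"dy": 0,"dz": 0.5,"twist": 0,"gripper": 0.0}
    - {"dx": 0,"dy": 0,"dz": 0.25,"twist": 0,"gripper": 0.0}
    - {"dx": 0,"dy": 0,"dz": 0,"twist": 0,"gripper": 0.0}
    - {"dx": 0,"dy": 0,"dz": 0,"twist": 0,"gripper": -1}
    - {"dx": 0,"dy": 0,"dz": 0,"twist": 0,"gripper": -1}
    - {"dx": 0,"dy": 0,"dz": 0,"twist": 0,"gripper": -1}
    - {"dx": 0,"dy": 0,"dz": 0,"twist": 0,"gripper": -1}
    - {"dx": 0,"dy": 0,"dz": 0,"twist": 0,"gripper": -1}
    - {"dx": 0,"dy": 0,"dz": 0,"twist": 0,"gripper": -1}
  squeeze: 30

```text
time_s: 9.83
tool_pos: [527.2, 111.6, 140.6]
orientation: [0.739, 0.674, 0.0, 0.0]
force: [-3.6, -0.1, 6.3]
finger_gap: 11.3
finger_force: 33.0
```

apply_moves:
  plan:
    - {"dx": 0,"dy": 0,"dz": 0,"twist": -1,"gripper": -1}
    - {"dx": 0,"dy": 0,"dz": 0,"twist": -1,"gripper": -1}
    - {"dx": 0,"dy": 0,"dz": 0,"twist": -1,"gripper": -1}
    - {"dx": 0,"dy": 0,"dz": 0,"twist": -1,"gripper": -1}
    - {"dx": 0,"dy": 0,"dz": 0,"twist": -1,"gripper": -1}
    - {"dx": 0,"dy": 0,"dz": 0,"twist": -1,"gripper": -1}
    - {"dx": 0,"dy": 0,"dz": 0,"twist": -1,"gripper": -1}
    - {"dx": 0,"dy": 0,"dz": 0,"twist": -1,"gripper": -1}
    - {"dx": 0,"dy": 0,"dz": 0,"twist": -1,"gripper": -1}
    - {"dx": 0,"dy": 0,"dz": 0,"twist": -1,"gripper": -1}
    - {"dx": 0,"dy": 0,"dz": 0,"twist": -1,"gripper": -1}
    - {"dx": 0,"dy": 0,"dz": 0,"twist": -1,"gripper": -1}
    - {"dx": 0,"dy": 0,"dz": 0,"twist": -1,"gripper": -1}
    - {"dx": 0,"dy": 0,"dz": 0,"twist": -1,"gripper": -1}
    - {"dx": 0,"dy": 0,"dz": 0,"twist": -1,"gripper": -1}
    - {"dx": 0,"dy": 0,"dz": 0,"twist": -1,"gripper": -1}
    - {"dx": 0,"dy": 0,"dz": 0,"twist": -1,"gripper": -1}
    - {"dx": 0,"dy": 0,"dz": 0,"twist": -1,"gripper": -1}
    - {"dx": 0,"dy": 0,"dz": 0,"twist": -1,"gripper": -1}
    - {"dx": 0,"dy": 0,"dz": 0,"twist": -0.3,"gripper": -1}

```text
time_s: 11.5
tool_pos: [527.4, 111.8, 140.6]
orientation: [0.057, 0.998, 0.0, 0.001]
force: [-2.9, 1.7, 6.1]
finger_gap: 11.1
finger_force: 32.9
```

apply_moves:
  plan:
    - {"dx": 0,"dy": 0,"dz": 0,"twist": 0,"gripper": -0.1}
    - {"dx": 0,"dy": 0,"dz": 0,"twist": 0,"gripper": -0.1}
    - {"dx": 0,"dy": 0,"dz": 0,"twist": 0,"gripper": -0.1}
    - {"dx": 0,"dy": 0,"dz": 0,"twist": 0,"gripper": -0.1}
    - {"dx": 0,"dy": 0,"dz": -0.5,"twist": 0,"gripper": 0.0}
    - {"dx": 0,"dy": 0,"dz": -0.6,"twist": 0,"gripper": 0.0}
    - {"dx": 0,"dy": 0,"dz": -0.6,"twist": 0,"gripper": 0.0}
    - {"dx": 0,"dy": 0,"dz": -0.6,"twist": 0,"gripper": 0.0}
    - {"dx": 0,"dy": -0.5,"dz": 0,"twist": 0,"gripper": 0.0}
    - {"dx": 0,"dy": -0.7,"dz": 0,"twist": 0,"gripper": 0.0}
    - {"dx": 0,"dy": -0.7,"dz": 0,"twist": 0,"gripper": 0.0}
    - {"dx": 0,"dy": -0.7,"dz": 0,"twist": 0,"gripper": 0.0}
    - {"dx": 0,"dy": 0,"dz": 0,"twist": 0,"gripper": 0.0}

```text
time_s: 12.58
tool_pos: [514.3, 4.9, 231.7]
orientation: [0.062, 0.998, -0.001, 0.0]
force: [-0.6, 0.4, -0.1]
finger_gap: 42.6
finger_force: 0.0
```

```bash
python3 - <<'E'
from h import *
c,P,hsv=darkw(); go(*case(0,0),231,84.6)
E
```

```text
dark 1125 c [525.6 109.5] size [11.8 48. ] ang 83.65
[150.9 160.8 162.4]
dark 1162 c [ 505.9 -113.7] size [12.7 49.3] ang 83.76
[150.9 160.8 162.4]
dark 2828 c [512.4  -0.9] size [107.3  10.9] ang 85.04
[158.6 167.8 169.2]
t 12.63 pos [514.5   6.5 231.8] yaw 172.93 j [-0.15  0.24 -0.07  1.25 -0.   -0.02] gap 42.7
units dx dy dz [-0.05  -0.196  0.019] mm [-2.  -7.8  0.8] twist units 19.27
```

apply_moves:
  plan:
    - {"dx": 0,"dy": 0,"dz": 0,"twist": 1,"gripper": 0.0}
    - {"dx": 0,"dy": 0,"dz": 0,"twist": 1,"gripper": 0.0}
    - {"dx": 0,"dy": 0,"dz": 0,"twist": 1,"gripper": 0.0}
    - {"dx": 0,"dy": 0,"dz": 0,"twist": 1,"gripper": 0.0}
    - {"dx": 0,"dy": 0,"dz": 0,"twist": 1,"gripper": 0.0}
    - {"dx": 0,"dy": 0,"dz": 0,"twist": 1,"gripper": 0.0}
    - {"dx": 0,"dy": 0,"dz": 0,"twist": 1,"gripper": 0.0}
    - {"dx": 0,"dy": 0,"dz": 0,"twist": 1,"gripper": 0.0}
    - {"dx": 0,"dy": 0,"dz": 0,"twist": 1,"gripper": 0.0}
    - {"dx": 0,"dy": 0,"dz": 0,"twist": 1,"gripper": 0.0}
    - {"dx": 0,"dy": 0,"dz": 0,"twist": 1,"gripper": 0.0}
    - {"dx": 0,"dy": 0,"dz": 0,"twist": 1,"gripper": 0.0}
    - {"dx": 0,"dy": 0,"dz": 0,"twist": 1,"gripper": 0.0}
    - {"dx": 0,"dy": 0,"dz": 0,"twist": 1,"gripper": 0.0}
    - {"dx": 0,"dy": 0,"dz": 0,"twist": 1,"gripper": 0.0}
    - {"dx": 0,"dy": 0,"dz": 0,"twist": 1,"gripper": 0.0}
    - {"dx": 0,"dy": 0,"dz": 0,"twist": 1,"gripper": 0.0}
    - {"dx": 0,"dy": 0,"dz": 0,"twist": 1,"gripper": 0.0}
    - {"dx": 0,"dy": 0,"dz": 0,"twist": 1,"gripper": 0.0}
    - {"dx": 0,"dy": 0,"dz": 0,"twist": 0.25,"gripper": 0.0}

```text
time_s: 14.3
tool_pos: [514.7, 9.1, 231.6]
orientation: [0.739, 0.674, 0.0, -0.0]
force: [0.5, -0.3, 0.2]
finger_gap: 42.6
finger_force: 0.0
```

```bash
python3 - <<'E'
from h import *
go(512.4,-1,140,84.8)
c=ld('scene');P=cloud(c);c2=ld('wrist');P=wcloud(c2);hsv=cv2.cvtColor(c2['frame'],cv2.COLOR_RGB2HSV)
m=(hsv[...,2]<50)&(abs(P[...,2]-4)<4)&(P[...,1]<-150)&(c2['depth']>0)
rect(P[m],'mat')
E
```

```text
t 14.3 pos [514.7   9.1 231.6] yaw 84.69 j [-0.14  0.25 -0.07  1.25  0.    1.52] gap 42.6
units dx dy dz [-0.257 -0.034  2.291] mm [-10.3  -1.4  91.6] twist units -0.02
mat 16902 c [ 506.8 -302.4] size [227.7 225.4] ang 88.35
```

apply_moves:
  plan:
    - {"dx": -0.26,"dy": -0.035,"dz": 0.2,"twist": 0,"gripper": 0.0}
    - {"dx": 0,"dy": 0,"dz": 0.5,"twist": 0,"gripper": 0.0}
    - {"dx": 0,"dy": 0,"dz": 0.5,"twist": 0,"gripper": 0.0}
    - {"dx": 0,"dy": 0,"dz": 0.5,"twist": 0,"gripper": 0.0}
    - {"dx": 0,"dy": 0,"dz": 0.5,"twist": 0,"gripper": 0.0}
    - {"dx": 0,"dy": 0,"dz": 0.1,"twist": 0,"gripper": 0.0}
    - {"dx": 0,"dy": 0,"dz": 0,"twist": 0,"gripper": 0.0}
    - {"dx": 0,"dy": 0,"dz": 0,"twist": 0,"gripper": -1}
    - {"dx": 0,"dy": 0,"dz": 0,"twist": 0,"gripper": -1}
    - {"dx": 0,"dy": 0,"dz": 0,"twist": 0,"gripper": -1}
    - {"dx": 0,"dy": 0,"dz": 0,"twist": 0,"gripper": -1}
    - {"dx": 0,"dy": 0,"dz": 0,"twist": 0,"gripper": -1}
    - {"dx": 0,"dy": 0,"dz": 0,"twist": 0,"gripper": -1}
    - {"dx": 0,"dy": 0,"dz": 0,"twist": 0,"gripper": -1}
  squeeze: 60

```text
time_s: 15.47
tool_pos: [513.0, -2.0, 140.9]
orientation: [0.738, 0.675, 0.001, 0.001]
force: [-1.7, -0.3, 7.4]
finger_gap: 11.0
finger_force: 59.2
```

apply_moves:
  plan:
    - {"dx": 0,"dy": 0,"dz": -0.2,"twist": 0,"gripper": -1}
    - {"dx": 0,"dy": 0,"dz": -0.4,"twist": 0,"gripper": -1}
    - {"dx": 0,"dy": 0,"dz": -0.4,"twist": 0,"gripper": -1}
    - {"dx": 0,"dy": 0,"dz": -0.5,"twist": 0,"gripper": -1}
    - {"dx": 0,"dy": 0,"dz": -0.5,"twist": 0,"gripper": -1}
    - {"dx": 0,"dy": 0,"dz": -0.2,"twist": 0,"gripper": -1}
    - {"dx": 0,"dy": 0,"dz": 0,"twist": 0,"gripper": -1}

```text
time_s: 16.05
tool_pos: [513.1, -2.0, 229.6]
orientation: [0.738, 0.675, 0.001, 0.001]
force: [0.2, 0.6, -3.3]
finger_gap: 11.0
finger_force: 59.0
```

apply_moves:
  plan:
    - {"dx": -0.3,"dy": 0.04,"dz": 0,"twist": 0,"gripper": -1}
    - {"dx": -0.6,"dy": 0.04,"dz": 0,"twist": 0,"gripper": -1}
    - {"dx": -0.6,"dy": 0.05,"dz": 0,"twist": 0,"gripper": -1}
    - {"dx": -0.6,"dy": 0.05,"dz": 0,"twist": 0,"gripper": -1}
    - {"dx": -0.6,"dy": 0.05,"dz": 0,"twist": 0,"gripper": -1}
    - {"dx": -0.6,"dy": 0.05,"dz": 0,"twist": 0,"gripper": -1}
    - {"dx": -0.6,"dy": 0.05,"dz": 0,"twist": 0,"gripper": -1}
    - {"dx": -0.6,"dy": 0.05,"dz": 0,"twist": 0,"gripper": -1}
    - {"dx": -0.6,"dy": 0.05,"dz": 0,"twist": 0,"gripper": -1}
    - {"dx": -0.6,"dy": 0.05,"dz": 0,"twist": 0,"gripper": -1}
    - {"dx": -0.6,"dy": 0.05,"dz": 0,"twist": 0,"gripper": -1}
    - {"dx": -0.6,"dy": 0.05,"dz": 0,"twist": 0,"gripper": -1}
    - {"dx": -0.4,"dy": 0,"dz": 0,"twist": 0,"gripper": -1}
    - {"dx": -0.2,"dy": 0,"dz": 0,"twist": 0,"gripper": -1}
    - {"dx": 0,"dy": 0,"dz": 0,"twist": 0,"gripper": -1}

```text
time_s: 17.3
tool_pos: [508.1, -304.0, 226.7]
orientation: [0.738, 0.674, -0.0, -0.001]
force: [0.7, 0.9, -3.8]
finger_gap: 10.8
finger_force: 58.9
```

apply_moves:
  plan:
    - {"dx": 0,"dy": 0,"dz": 0.3,"twist": 0,"gripper": -1}
    - {"dx": 0,"dy": 0,"dz": 0.5,"twist": 0,"gripper": -1}
    - {"dx": 0,"dy": 0,"dz": 0.5,"twist": 0,"gripper": -1}
    - {"dx": 0,"dy": 0,"dz": 0.5,"twist": 0,"gripper": -1}
    - {"dx": 0,"dy": 0,"dz": 0.5,"twist": 0,"gripper": -1}
    - {"dx": 0,"dy": 0,"dz": 0.5,"twist": 0,"gripper": -1}
    - {"dx": 0,"dy": 0,"dz": 0.5,"twist": 0,"gripper": -1}
    - {"dx": 0,"dy": 0,"dz": 0.5,"twist": 0,"gripper": -1}
    - {"dx": 0,"dy": 0,"dz": 0.4,"twist": 0,"gripper": -1}
    - {"dx": 0,"dy": 0,"dz": 0.3,"twist": 0,"gripper": -1}
    - {"dx": 0,"dy": 0,"dz": 0.2,"twist": 0,"gripper": -1}
    - {"dx": 0,"dy": 0,"dz": 0.1,"twist": 0,"gripper": -1}
    - {"dx": 0,"dy": 0,"dz": 0.1,"twist": 0,"gripper": -1}
    - {"dx": 0,"dy": 0,"dz": 0,"twist": 0,"gripper": -1}

```text
time_s: 18.47
tool_pos: [508.7, -302.4, 31.5]
orientation: [0.738, 0.675, 0.0, -0.0]
force: [0.4, 0.1, -3.9]
finger_gap: 11.0
finger_force: 58.9
```

apply_moves:
  plan:
    - {"dx": 0,"dy": 0,"dz": 0.06,"twist": 0,"gripper": -1}
    - {"dx": 0,"dy": 0,"dz": 0.05,"twist": 0,"gripper": -1}
    - {"dx": 0,"dy": 0,"dz": 0,"twist": 0,"gripper": -1}
    - {"dx": 0,"dy": 0,"dz": 0,"twist": 0,"gripper": -0.2}
    - {"dx": 0,"dy": 0,"dz": 0,"twist": 0,"gripper": -0.2}
    - {"dx": 0,"dy": 0,"dz": 0,"twist": 0,"gripper": -0.2}
    - {"dx": 0,"dy": 0,"dz": 0,"twist": 0,"gripper": -0.2}
    - {"dx": 0,"dy": 0,"dz": 0,"twist": 0,"gripper": -0.2}
    - {"dx": 0,"dy": 0,"dz": -0.3,"twist": 0,"gripper": -0.2}
    - {"dx": 0,"dy": 0,"dz": -0.5,"twist": 0,"gripper": -0.2}
    - {"dx": 0,"dy": 0,"dz": -0.7,"twist": 0,"gripper": -0.2}
    - {"dx": 0,"dy": 0,"dz": -0.7,"twist": 0,"gripper": -0.2}
    - {"dx": 0,"dy": 0,"dz": -0.7,"twist": 0,"gripper": -0.2}
    - {"dx": 0,"dy": 0,"dz": -0.7,"twist": 0,"gripper": -0.2}
    - {"dx": 0,"dy": 0,"dz": -0.7,"twist": 0,"gripper": -0.2}
    - {"dx": 0,"dy": 0,"dz": -0.7,"twist": 0,"gripper": -0.2}
    - {"dx": 0,"dy": 0,"dz": -0.3,"twist": 0,"gripper": -0.2}
    - {"dx": 0,"dy": 0,"dz": 0,"twist": 0,"gripper": -0.2}

```text
time_s: 19.97
tool_pos: [509.6, -303.4, 242.3]
orientation: [0.738, 0.675, 0.0, 0.002]
force: [0.1, -0.1, -0.4]
finger_gap: 34.0
finger_force: 0.0
```

```bash
python3 - <<'E'
from h import *
c=cap('scene','scene1.png');P=cloud(c);hsv=cv2.cvtColor(c['frame'],cv2.COLOR_RGB2HSV);d=c['depth']>0
e=np.deg2rad(-5.2);q=P[...,:2]-[515.7,-2.3];x=q@[np.cos(e),np.sin(e)];y=q@[-np.sin(e),np.cos(e)];Z=P[...,2]
for s in(-1,1):
  for r in (-1,1):
    m=d&(hsv[...,1]>60)&(abs(Z-80)<25)&(abs(y-44*s)<34)&(abs(x-(r*40-5))<30)
    print(s,r,m.sum(), P[m].max(0).round(1) if m.any() else '')
cc=cap('wrist');Q=wcloud(cc);h2=cv2.cvtColor(cc['frame'],cv2.COLOR_RGB2HSV);m=(h2[...,2]<70)&(abs(Q[...,2]-54)<8)&(cc['depth']>0)&(abs(Q[...,1]+300)<70)&(abs(Q[...,0]-508)<60)
rect(Q[m],'handle'); print(np.median(Q[m][:,2]))
go(500,0,240,84.8)
E
```

```text
-1 -1 468 [475.1  -7.1 105. ]
-1 1 702 [562.  -14.2 105. ]
1 -1 477 [487.4  80.8 105. ]
1 1 664 [571.   72.9 104.9]
handle 871 c [ 508.  -300.9] size [107.1   8.6] ang 84.95
54.032455167352225
t 20.07 pos [ 508.7 -302.8  239. ] yaw 84.89 j [-0.67  0.38  0.15  1.34 -0.    0.99] gap 34.2
units dx dy dz [ 7.52  -0.892 -0.026] mm [300.8 -35.7  -1. ] twist units 0.02
```

View pics/scene1.png

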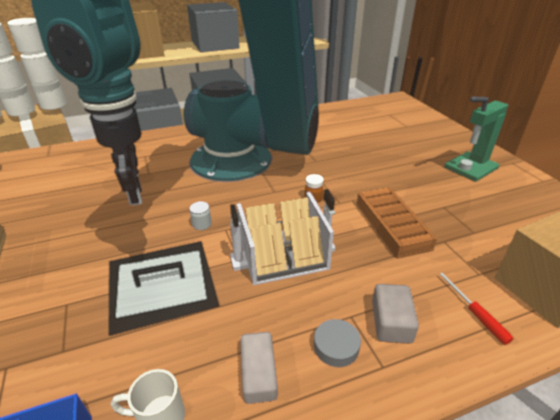

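apply_moves:
  plan:
    - {"dx": 0.3,"dy": 0,"dz": -0.1,"twist": 0,"gripper": 0.2}
    - {"dx": 0.6,"dy": 0,"dz": -0.2,"twist": 0,"gripper": 0.2}
    - {"dx": 0.6,"dy": -0.1,"dz": -0.2,"twist": 0,"gripper": 0.2}
    - {"dx": 0.6,"dy": -0.1,"dz": -0.2,"twist": 0,"gripper": 0.2}
    - {"dx": 0.6,"dy": -0.1,"dz": -0.1,"twist": 0,"gripper": 0.2}
    - {"dx": 0.6,"dy": 0,"dz": 0,"twist": 0,"gripper": 0.2}
    - {"dx": 0.6,"dy": 0,"dz": 0,"twist": 0,"gripper": 0.2}
    - {"dx": 0.6,"dy": 0,"dz": 0,"twist": 0,"gripper": 0.2}
    - {"dx": 0.5,"dy": 0,"dz": 0,"twist": 0,"gripper": 0.2}
    - {"dx": 0.4,"dy": 0,"dz": 0,"twist": 0,"gripper": 0.2}
    - {"dx": 0.2,"dy": 0,"dz": 0,"twist": 0,"gripper": 0.2}
    - {"dx": 0,"dy": 0,"dz": 0,"twist": 0,"gripper": 0.2}

```text
time_s: 21.07
tool_pos: [516.3, -77.0, 270.7]
orientation: [0.737, 0.676, -0.0, -0.001]
force: [-0.1, -1.0, 0.4]
finger_gap: 51.2
finger_force: 0.0
```

```bash
cat >> h.py <<'E'
CC=(515.7,-2.3);CE=-5.2
def cf(P,c=CC,e=CE):
    e=np.deg2rad(e);q=P[...,:2]-np.array(c);return q@[np.cos(e),np.sin(e)],q@[-np.sin(e),np.cos(e)]
def K(x,y): return case(x,y,CC,CE)
E
python3 - <<'E'
from h import *
c=cap('wrist','w2.png');P=wcloud(c);hsv=cv2.cvtColor(c['frame'],cv2.COLOR_RGB2HSV);d=c['depth']>0
x,y=cf(P);Z=P[...,2]
for s in(-1,1):
  for r in (-1,1):
    m=d&(hsv[...,1]>60)&(abs(y-44*s)<42)&(abs(x-(r*40-5))<38)
    for z in (60,75,90,100):
      k=m&(abs(Z-z)<4)
      if k.sum()>10: print(s,r,z,k.sum(),'x',np.median(x[k]).round(1),'y',np.percentile(y[k],[2,98]).round(1))
    print('  ztop',np.percentile(Z[m],99.5).round(1))
go(*K(20,-44),265,84.8)
E
```

```text
-1 -1 60 329 x -36.6 y [-75.1  -5.7]
-1 -1 75 367 x -45.2 y [-74.1  -5.5]
-1 -1 90 422 x -53.8 y [-74.2  -6.3]
-1 -1 100 451 x -59.7 y [-74.2  -6.1]
  ztop 376.5
-1 1 60 225 x 43.5 y [-79. -11.]
-1 1 75 248 x 34.9 y [-79. -10.]
-1 1 90 291 x 26.3 y [-79.2 -10. ]
-1 1 100 321 x 20.8 y [-78. -11.]
  ztop 375.0
1 -1 60 327 x -36.5 y [14.  82.5]
1 -1 75 377 x -45.2 y [12.5 82.2]
1 -1 90 418 x -53.9 y [13.8 82.5]
1 -1 100 467 x -59.8 y [12.9 82.6]
  ztop 112.2
1 1 60 226 x 43.7 y [14.1 81.5]
1 1 75 251 x 35.0 y [12.2 81.7]
1 1 90 312 x 25.9 y [13.1 81.8]
1 1 100 323 x 20.6 y [13.  81.6]
  ztop 112.0
t 21.12 pos [516.4 -78.  270.8] yaw 84.96 j [-0.31  0.25  0.04  1.36 -0.    1.35] gap 51.4
units dx dy dz [0.782 0.313 0.145] mm [31.3 12.5  5.8] twist units 0.04
```

View pics/w2.png

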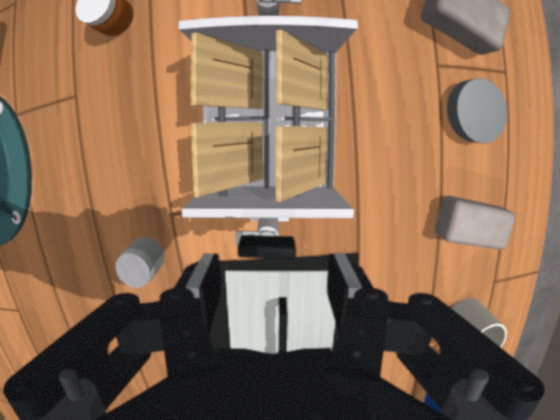

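apply_moves:
  plan:
    - {"dx": 0.4,"dy": 0.17,"dz": 0,"twist": 0,"gripper": 0.1}
    - {"dx": 0.37,"dy": 0.17,"dz": 0,"twist": 0,"gripper": 0.1}
    - {"dx": 0,"dy": 0,"dz": 0.4,"twist": 0,"gripper": 0.1}
    - {"dx": 0,"dy": 0,"dz": 0.6,"twist": 0,"gripper": 0.1}
    - {"dx": 0,"dy": 0,"dz": 0.6,"twist": 0,"gripper": 0.1}
    - {"dx": 0,"dy": 0,"dz": 0.6,"twist": 0,"gripper": 0.1}
    - {"dx": 0,"dy": 0,"dz": 0.6,"twist": 0,"gripper": 0.1}
    - {"dx": 0,"dy": 0,"dz": 0.6,"twist": 0,"gripper": 0.1}
    - {"dx": 0,"dy": 0,"dz": 0.4,"twist": 0,"gripper": 0.1}
    - {"dx": 0,"dy": 0,"dz": 0,"twist": 0,"gripper": 0.1}
    - {"dx": 0,"dy": 0,"dz": 0,"twist": 0,"gripper": 0.1}
  squeeze: 40

```text
time_s: 22.03
tool_pos: [532.5, -49.8, 119.0]
orientation: [0.738, 0.675, -0.001, -0.001]
force: [0.1, -0.3, 1.8]
finger_gap: 47.0
finger_force: 0.0
```

```bash
python3 - <<'E'
from h import *
go(*K(21,-44.5),74,84.8); print(ctrl.read_state()['force'].round(1))
E
```

```text
t 22.03 pos [532.5 -49.8 119. ] yaw 84.84 j [-0.25  0.34 -0.25  0.98 -0.    1.42] gap 47.0
units dx dy dz [0.032 0.    1.125] mm [ 1.3  0.  45. ] twist units 0.01
[ 0.1 -0.3  1.8]
```

apply_moves:
  plan:
    - {"dx": 0.03,"dy": 0,"dz": 0.3,"twist": 0,"gripper": 0.1}
    - {"dx": 0,"dy": 0,"dz": 0.4,"twist": 0,"gripper": 0.1}
    - {"dx": 0,"dy": 0,"dz": 0.4,"twist": 0,"gripper": 0.1}
    - {"dx": 0,"dy": 0,"dz": 0,"twist": 0,"gripper": 0.1}
    - {"dx": 0,"dy": 0,"dz": 0,"twist": 0,"gripper": -0.5}
    - {"dx": 0,"dy": 0,"dz": 0,"twist": 0,"gripper": -0.5}
    - {"dx": 0,"dy": 0,"dz": 0,"twist": 0,"gripper": -0.7}
    - {"dx": 0,"dy": 0,"dz": 0,"twist": 0,"gripper": -1}
    - {"dx": 0,"dy": 0,"dz": 0,"twist": 0,"gripper": -1}
    - {"dx": 0,"dy": 0,"dz": 0,"twist": 0,"gripper": -1}
    - {"dx": 0,"dy": 0,"dz": 0,"twist": 0,"gripper": -1}
    - {"dx": 0,"dy": 0,"dz": 0,"twist": 0,"gripper": -1}
  squeeze: 30

```text
time_s: 23.03
tool_pos: [535.7, -48.5, 77.9]
orientation: [0.738, 0.675, 0.002, 0.002]
force: [2.6, 0.4, 9.5]
finger_gap: 21.5
finger_force: 26.4
```

```bash
python3 - <<'E'
from h import *
s=ctrl.read_state();print(s['tool_pos'].round(1),s['finger_gap'],s['finger_force'],s['force'].round(1))
c=cap('wrist','w3.png')
E
```

```text
[535.7 -48.5  77.9] 21.493233840435366 26.444735289551318 [2.6 0.4 9.5]
```

View pics/w3.png

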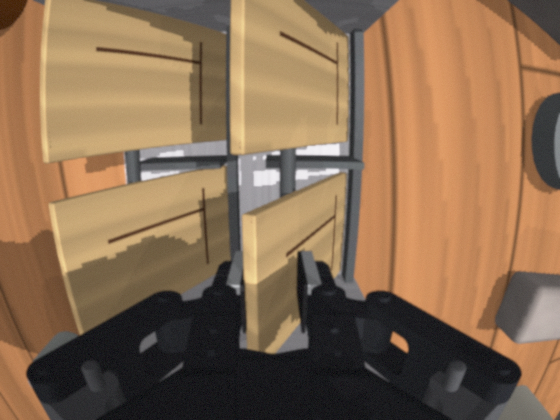

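apply_moves:
  plan:
    - {"dx": 0,"dy": 0,"dz": -0.1,"twist": 0,"gripper": -1}
    - {"dx": 0,"dy": 0,"dz": -0.15,"twist": 0,"gripper": -1}
    - {"dx": 0,"dy": 0,"dz": -0.15,"twist": 0,"gripper": -1}
    - {"dx": 0,"dy": 0,"dz": -0.15,"twist": 0,"gripper": -1}
    - {"dx": 0,"dy": 0,"dz": -0.2,"twist": 0,"gripper": -1}
    - {"dx": 0,"dy": 0,"dz": 0,"twist": 0,"gripper": -1}
    - {"dx": 0,"dy": 0,"dz": 0,"twist": 0,"gripper": -1}
  squeeze: 50

```text
time_s: 23.67
tool_pos: [539.5, -49.2, 109.5]
orientation: [0.738, 0.675, 0.004, 0.005]
force: [18.6, -1.8, 11.9]
finger_gap: 8.3
finger_force: 47.8
```

apply_moves:
  plan:
    - {"dx": 0,"dy": 0,"dz": -0.3,"twist": 0,"gripper": -1}
    - {"dx": 0,"dy": 0,"dz": -0.4,"twist": 0,"gripper": -1}
    - {"dx": 0,"dy": 0,"dz": -0.4,"twist": 0,"gripper": -1}
    - {"dx": 0,"dy": 0,"dz": -0.5,"twist": 0,"gripper": -1}
    - {"dx": 0,"dy": 0,"dz": -0.5,"twist": 0,"gripper": -1}
    - {"dx": 0,"dy": 0,"dz": -0.5,"twist": 0,"gripper": -1}
    - {"dx": 0,"dy": 0,"dz": -0.5,"twist": 0,"gripper": -1}
    - {"dx": 0,"dy": 0,"dz": -0.5,"twist": 0,"gripper": -1}
    - {"dx": 0,"dy": 0,"dz": -0.4,"twist": 0,"gripper": -1}
    - {"dx": 0,"dy": 0,"dz": 0,"twist": 0,"gripper": -1}
    - {"dx": 0,"dy": 0,"dz": 0,"twist": 0,"gripper": -1}

```text
time_s: 24.58
tool_pos: [533.5, -48.0, 266.4]
orientation: [0.738, 0.675, 0.001, 0.001]
force: [0.2, 0.4, -2.2]
finger_gap: 5.0
finger_force: 60.7
```

```bash
cat >> h.py <<'E'
RC=(520.5,317.0);RE=-4.8
def RK(x,y=0): return case(x,y,RC,RE)
def held(n='side',save=None):
    # template hanging under the gripper, seen by an outside camera
    c=cap(n,save);P=cloud(c);s=ctrl.read_state();t=s['tool_pos'];hsv=cv2.cvtColor(c['frame'],cv2.COLOR_RGB2HSV)
    q=P-t; m=(c['depth']>0)&(abs(q[...,0])<40)&(abs(q[...,1])<50)&(q[...,2]<5)&(q[...,2]>-100)&(hsv[...,1]>50)&(P[...,2]>120)
    Q=q[m]; a,b=cf(Q,(0,0),CE); z=Q[:,2]
    for lo in range(-105,5,15):
        k=(z>=lo)&(z<lo+15)
        if k.sum()>8: print(n,lo,k.sum(),'x',np.percentile(a[k],[10,50,90]).round(1),'y',np.percentile(b[k],[2,98]).round(1))
    print('zmin',np.percentile(z,1).round(1) if len(z) else None)
E
python3 - <<'E'
from h import *
go(*RK(-92),270,85.2); held('side'); held('scene','s2.png')
E
```

```text
t 24.58 pos [533.5 -48.  266.4] yaw 84.89 j [-0.24  0.27  0.06  1.36  0.    1.42] gap 5.0
units dx dy dz [ 9.048 -3.435 -0.101] mm [ 361.9 -137.4   -4. ] twist units -0.07
side -90 38 x [-1.8 -1.   0. ] y [-31.8  37.3]
side -75 67 x [-1.8 -1.1  0.3] y [-32.1  37.5]
side -60 70 x [-2.  -1.1  1.1] y [-33.9  37.6]
side -45 68 x [-2.  -1.1  1.3] y [-34.4  36.9]
side -30 73 x [-1.8 -1.1  0.5] y [-35.1  37.2]
side -15 55 x [-1.8 -1.1  0.5] y [-27.7  37. ]
side 0 12 x [-2.4 -1.3  1.9] y [11.2 36.9]
zmin -83.1
scene -90 149 x [1.7 3.1 4.5] y [-36.5  34.3]
scene -75 184 x [1.9 3.3 4.9] y [-35.8  34.8]
scene -60 199 x [1.7 3.4 4.8] y [-36.4  35. ]
scene -45 202 x [1.8 3.1 4.8] y [-35.9  32.8]
scene -30 201 x [1.9 3.5 4.8] y [-35.9  32.5]
scene -15 198 x [1.9 3.5 4.9] y [-36.4  32.9]
scene 0 55 x [2.  3.6 4.9] y [-35.9  32.8]
zmin -85.8
```

View pics/s2.png

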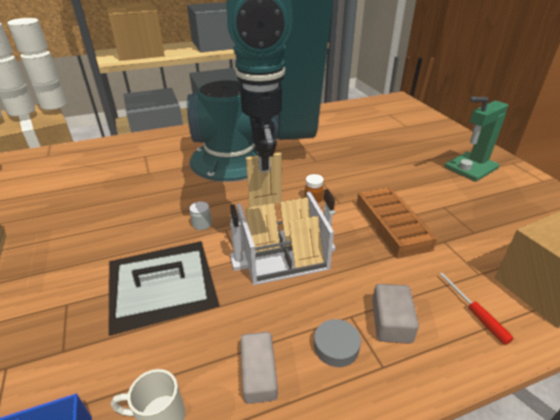

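apply_moves:
  plan:
    - {"dx": 0.2,"dy": -0.1,"dz": -0.1,"twist": 0,"gripper": -1}
    - {"dx": 0.5,"dy": -0.24,"dz": 0,"twist": 0,"gripper": -1}
    - {"dx": 0.6,"dy": -0.28,"dz": 0,"twist": 0,"gripper": -1}
    - {"dx": 0.6,"dy": -0.28,"dz": 0,"twist": 0,"gripper": -1}
    - {"dx": 0.6,"dy": -0.28,"dz": 0,"twist": 0,"gripper": -1}
    - {"dx": 0.6,"dy": -0.28,"dz": 0,"twist": 0,"gripper": -1}
    - {"dx": 0.6,"dy": -0.28,"dz": 0,"twist": 0,"gripper": -1}
    - {"dx": 0.6,"dy": -0.28,"dz": 0,"twist": 0,"gripper": -1}
    - {"dx": 0.6,"dy": -0.28,"dz": 0,"twist": 0,"gripper": -1}
    - {"dx": 0.6,"dy": -0.28,"dz": 0,"twist": 0,"gripper": -1}
    - {"dx": 0.6,"dy": -0.28,"dz": 0,"twist": 0,"gripper": -1}
    - {"dx": 0.6,"dy": -0.28,"dz": 0,"twist": 0,"gripper": -1}
    - {"dx": 0.5,"dy": -0.24,"dz": 0,"twist": 0,"gripper": -1}
    - {"dx": 0.2,"dy": -0.1,"dz": 0,"twist": 0,"gripper": -1}
    - {"dx": 0,"dy": 0,"dz": 0,"twist": 0,"gripper": -1}
    - {"dx": 0,"dy": 0,"dz": 0,"twist": 0,"gripper": -1}

```text
time_s: 26.02
tool_pos: [420.5, 259.2, 269.1]
orientation: [0.738, 0.675, -0.0, 0.0]
force: [0.2, 0.1, -1.5]
finger_gap: 4.9
finger_force: 60.7
```

```bash
cat >> h.py <<'E'
def rackw(save=None):
    c=cap('wrist',save);P=wcloud(c);hsv=cv2.cvtColor(c['frame'],cv2.COLOR_RGB2HSV)
    x,y=cf(P,RC,RE);Z=P[...,2];d=(c['depth']>0)&(abs(x)<160)&(abs(y)<80)
    top=d&(abs(Z-43)<4)
    r=rect(P[top],'rack top')
    low=d&(Z<34)&(abs(y)<25)&(abs(x)<115)
    for sl in(-92,-46,0,46,92):
        k=low&(abs(x-sl)<12)
        if k.sum()>20: print('slot',sl,k.sum(),'x',np.percentile(x[k],[5,50,95]).round(1),'z',np.median(Z[k]).round(1))
    return c,P
E
python3 - <<'E'
from h import *
rackw('w4.png'); go(*RK(-92),270,85.2)
E
```

```text
rack top 14162 c [519.5 317.5] size [104.7 241.6] ang 85.11
slot -92 366 x [-97.7 -92.8 -87.8] z 8.1
slot -46 350 x [-48.3 -43.4 -41.1] z 8.7
slot 0 311 x [2.  4.3 5.2] z 15.4
slot 46 254 x [49.8 50.6 51.2] z 22.7
slot 92 204 x [95.7 96.5 97.6] z 26.3
t 26.07 pos [420.8 258.8 269.1] yaw 84.89 j [ 0.39  0.2  -0.03  1.34 -0.    2.05] gap 4.8
units dx dy dz [ 1.66   0.053 -0.023] mm [66.4  2.1 -0.9] twist units -0.07
```

View pics/w4.png

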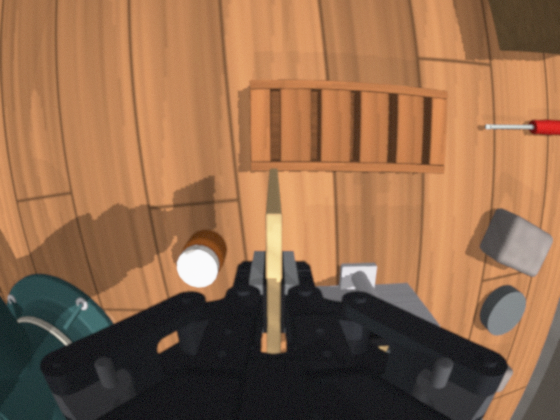

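apply_moves:
  plan:
    - {"dx": 0.4,"dy": 0.02,"dz": 0.1,"twist": 0,"gripper": -1}
    - {"dx": 0.5,"dy": 0,"dz": 0.3,"twist": 0,"gripper": -1}
    - {"dx": 0.4,"dy": 0,"dz": 0.4,"twist": 0,"gripper": -1}
    - {"dx": 0.3,"dy": 0,"dz": 0.4,"twist": 0,"gripper": -1}
    - {"dx": 0.06,"dy": 0,"dz": 0.5,"twist": 0,"gripper": -1}
    - {"dx": 0,"dy": 0,"dz": 0.5,"twist": 0,"gripper": -1}
    - {"dx": 0,"dy": 0,"dz": 0.5,"twist": 0,"gripper": -1}
    - {"dx": 0,"dy": 0,"dz": 0.4,"twist": 0,"gripper": -1}
    - {"dx": 0,"dy": 0,"dz": 0,"twist": 0,"gripper": -1}
    - {"dx": 0,"dy": 0,"dz": 0,"twist": 0,"gripper": -1}

```text
time_s: 26.9
tool_pos: [427.7, 324.4, 145.2]
orientation: [0.738, 0.674, -0.001, -0.0]
force: [-0.2, 0.2, 0.0]
finger_gap: 4.8
finger_force: 60.5
```

```bash
sed -i 's/^RC=.*/RC=(519.7,317.4);RE=-4.9/' h.py; python3 - <<'E'
from h import *
go(*RK(-92),96,85.1)
E
```

```text
t 26.9 pos [427.7 324.4 145.2] yaw 84.82 j [ 0.5   0.32 -0.2   1.05 -0.    2.16] gap 4.8
units dx dy dz [0.024 0.008 1.23 ] mm [ 1.   0.3 49.2] twist units -0.06
```

apply_moves:
  plan:
    - {"dx": 0.02,"dy": 0,"dz": 0.2,"twist": -0.05,"gripper": -1}
    - {"dx": 0,"dy": 0,"dz": 0.25,"twist": 0,"gripper": -1}
    - {"dx": 0,"dy": 0,"dz": 0.25,"twist": 0,"gripper": -1}
    - {"dx": 0,"dy": 0,"dz": 0.25,"twist": 0,"gripper": -1}
    - {"dx": 0,"dy": 0,"dz": 0.15,"twist": 0,"gripper": -1}
    - {"dx": 0,"dy": 0,"dz": 0.07,"twist": 0,"gripper": -1}
    - {"dx": 0,"dy": 0,"dz": 0,"twist": 0,"gripper": -1}
    - {"dx": 0,"dy": 0,"dz": 0,"twist": 0,"gripper": -1}

```text
time_s: 27.57
tool_pos: [427.9, 326.3, 99.0]
orientation: [0.737, 0.676, 0.0, 0.0]
force: [0.1, 0.2, -1.4]
finger_gap: 5.3
finger_force: 60.8
```

apply_moves:
  plan:
    - {"dx": 0,"dy": 0,"dz": 0.06,"twist": 0,"gripper": -1}
    - {"dx": 0,"dy": 0,"dz": 0.05,"twist": 0,"gripper": -1}
    - {"dx": 0,"dy": 0,"dz": 0,"twist": 0,"gripper": -1}
    - {"dx": 0,"dy": 0,"dz": 0,"twist": 0,"gripper": -1}

```text
time_s: 27.9
tool_pos: [428.3, 326.6, 95.2]
orientation: [0.737, 0.676, 0.001, 0.0]
force: [-1.4, -0.7, 12.1]
finger_gap: 5.1
finger_force: 62.8
```

apply_moves:
  plan:
    - {"dx": 0,"dy": 0,"dz": 0,"twist": 0,"gripper": -0.6}
    - {"dx": 0,"dy": 0,"dz": 0,"twist": 0,"gripper": -0.6}
    - {"dx": 0,"dy": 0,"dz": 0,"twist": 0,"gripper": -0.6}
    - {"dx": 0,"dy": 0,"dz": -0.2,"twist": 0,"gripper": -0.6}
    - {"dx": 0,"dy": 0,"dz": -0.5,"twist": 0,"gripper": -0.6}
    - {"dx": 0,"dy": 0,"dz": -0.7,"twist": 0,"gripper": -0.6}
    - {"dx": 0,"dy": 0,"dz": -0.8,"twist": 0,"gripper": -0.6}
    - {"dx": 0,"dy": 0,"dz": -0.7,"twist": 0,"gripper": -0.6}
    - {"dx": 0,"dy": 0,"dz": -0.2,"twist": 0,"gripper": -0.6}

```text
time_s: 28.65
tool_pos: [428.6, 326.8, 222.6]
orientation: [0.737, 0.676, 0.003, 0.001]
force: [0.4, 0.4, 0.6]
finger_gap: 17.2
finger_force: 0.0
```

apply_moves:
  plan:
    - {"dx": -0.3,"dy": 0.15,"dz": 0,"twist": 0,"gripper": 0.1}
    - {"dx": -0.6,"dy": 0.3,"dz": 0,"twist": 0,"gripper": 0.1}
    - {"dx": -0.6,"dy": 0.3,"dz": 0,"twist": 0,"gripper": 0.1}
    - {"dx": -0.6,"dy": 0.3,"dz": 0,"twist": 0,"gripper": 0.1}
    - {"dx": -0.6,"dy": 0.3,"dz": 0,"twist": 0,"gripper": 0.1}
    - {"dx": -0.6,"dy": 0.3,"dz": 0,"twist": 0,"gripper": 0.1}
    - {"dx": -0.6,"dy": 0.3,"dz": 0,"twist": 0,"gripper": 0.1}
    - {"dx": -0.6,"dy": 0.3,"dz": 0,"twist": 0,"gripper": 0.1}
    - {"dx": -0.6,"dy": 0.3,"dz": 0,"twist": 0,"gripper": 0.1}
    - {"dx": -0.6,"dy": 0.3,"dz": 0,"twist": 0,"gripper": 0.1}
    - {"dx": -0.5,"dy": 0.3,"dz": 0,"twist": 0,"gripper": 0.1}
    - {"dx": -0.4,"dy": 0.2,"dz": 0,"twist": 0,"gripper": 0.1}
    - {"dx": -0.2,"dy": 0.08,"dz": 0,"twist": 0,"gripper": 0.1}
    - {"dx": 0,"dy": 0,"dz": 0,"twist": 0,"gripper": 0.1}
    - {"dx": 0,"dy": 0,"dz": 0,"twist": 0,"gripper": 0.1}

```text
time_s: 29.9
tool_pos: [540.8, 43.7, 218.1]
orientation: [0.737, 0.676, -0.0, -0.0]
force: [-0.6, -0.9, -0.7]
finger_gap: 46.9
finger_force: 0.0
```

```bash
cat >> h.py <<'E'
def rackcheck(n='side',save=None):
    c=cap(n,save);P=cloud(c);x,y=cf(P,RC,RE);Z=P[...,2];d=(c['depth']>0)&(abs(y)<60)&(abs(x)<125)
    for sl in(-92,-46,0,46,92):
        k=d&(abs(x-sl)<18)&(Z>50)&(Z<140)
        if k.sum()>20:
            a=k&(Z<75);b=k&(Z>105)
            print('slot',sl,k.sum(),'ztop',np.percentile(Z[k],97).round(1),'x lo/hi',np.median(x[a]).round(1),np.median(x[b]).round(1),'y',np.percentile(y[k],[2,98]).round(1))
def casew(save=None):
    c=cap('wrist',save);P=wcloud(c);hsv=cv2.cvtColor(c['frame'],cv2.COLOR_RGB2HSV);d=c['depth']>0
    x,y=cf(P);Z=P[...,2]
    for s in(-1,1):
      for r in (-1,1):
        m=d&(hsv[...,1]>60)&(abs(y-44*s)<42)&(abs(x-(r*40-5))<38)
        k=m&(abs(Z-90)<4)
        if k.sum()>10: print('col',s,'row',r,k.sum(),'x90',np.median(x[k]).round(1),'y',np.percentile(y[k],[2,98]).round(1))
E
python3 - <<'E'
from h import *
casew(); rackcheck('side'); rackcheck('scene'); go(*K(21,47.4),74,84.8)
E
```

```text
col -1 row -1 63 x90 -54.8 y [-10.4  -3.6]
col 1 row -1 592 x90 -54.0 y [15.4 81.4]
col 1 row 1 408 x90 26.2 y [14.5 81.5]
slot -92 510 ztop 128.9 x lo/hi -93.5 -92.9 y [-31.1  38.2]
slot -92 573 ztop 126.9 x lo/hi -88.6 -88.7 y [-36.   34.6]
t 30.05 pos [540.7  44.5 218.2] yaw 85.18 j [-0.07  0.3  -0.03  1.24  0.    1.59] gap 47.1
units dx dy dz [-0.036  0.008  3.605] mm [ -1.5   0.3 144.2] twist units 0.08
```

apply_moves:
  plan:
    - {"dx": -0.02,"dy": 0,"dz": 0.4,"twist": 0.08,"gripper": 0.1}
    - {"dx": 0,"dy": 0,"dz": 0.6,"twist": 0,"gripper": 0.1}
    - {"dx": 0,"dy": 0,"dz": 0.6,"twist": 0,"gripper": 0.1}
    - {"dx": 0,"dy": 0,"dz": 0.6,"twist": 0,"gripper": 0.1}
    - {"dx": 0,"dy": 0,"dz": 0.5,"twist": 0,"gripper": 0.1}
    - {"dx": 0,"dy": 0,"dz": 0.5,"twist": 0,"gripper": 0.1}
    - {"dx": 0,"dy": 0,"dz": 0.3,"twist": 0,"gripper": 0.1}
    - {"dx": 0,"dy": 0,"dz": 0.05,"twist": 0,"gripper": 0.1}
    - {"dx": 0,"dy": 0,"dz": 0,"twist": 0,"gripper": 0.1}
    - {"dx": 0,"dy": 0,"dz": 0,"twist": 0,"gripper": -0.5}
    - {"dx": 0,"dy": 0,"dz": 0,"twist": 0,"gripper": -0.5}
    - {"dx": 0,"dy": 0,"dz": 0,"twist": 0,"gripper": -0.7}
    - {"dx": 0,"dy": 0,"dz": 0,"twist": 0,"gripper": -1}
    - {"dx": 0,"dy": 0,"dz": 0,"twist": 0,"gripper": -1}
    - {"dx": 0,"dy": 0,"dz": 0,"twist": 0,"gripper": -1}
    - {"dx": 0,"dy": 0,"dz": 0,"twist": 0,"gripper": -1}
  squeeze: 30

```text
time_s: 31.38
tool_pos: [543.3, 42.6, 78.2]
orientation: [0.739, 0.674, 0.002, 0.002]
force: [2.3, 0.9, 11.2]
finger_gap: 21.8
finger_force: 26.6
```

apply_moves:
  plan:
    - {"dx": 0,"dy": 0,"dz": -0.1,"twist": 0,"gripper": -1}
    - {"dx": 0,"dy": 0,"dz": -0.15,"twist": 0,"gripper": -1}
    - {"dx": 0,"dy": 0,"dz": -0.15,"twist": 0,"gripper": -1}
    - {"dx": 0,"dy": 0,"dz": -0.15,"twist": 0,"gripper": -1}
    - {"dx": 0,"dy": 0,"dz": -0.2,"twist": 0,"gripper": -1}
    - {"dx": 0,"dy": 0,"dz": 0,"twist": 0,"gripper": -1}
    - {"dx": 0,"dy": 0,"dz": 0,"twist": 0,"gripper": -1}
  squeeze: 50

```text
time_s: 31.97
tool_pos: [547.3, 42.1, 109.8]
orientation: [0.739, 0.674, 0.005, 0.005]
force: [18.2, -2.1, 11.0]
finger_gap: 7.9
finger_force: 47.9
```

Same behaviour as before; lift out and carry to slot −46... I use slot 0.

apply_moves:
  plan:
    - {"dx": 0,"dy": 0,"dz": -0.3,"twist": 0,"gripper": -1}
    - {"dx": 0,"dy": 0,"dz": -0.4,"twist": 0,"gripper": -1}
    - {"dx": 0,"dy": 0,"dz": -0.4,"twist": 0,"gripper": -1}
    - {"dx": 0,"dy": 0,"dz": -0.5,"twist": 0,"gripper": -1}
    - {"dx": 0,"dy": 0,"dz": -0.5,"twist": 0,"gripper": -1}
    - {"dx": 0,"dy": 0,"dz": -0.5,"twist": 0,"gripper": -1}
    - {"dx": 0,"dy": 0,"dz": -0.5,"twist": 0,"gripper": -1}
    - {"dx": 0,"dy": 0,"dz": -0.5,"twist": 0,"gripper": -1}
    - {"dx": 0,"dy": 0,"dz": -0.4,"twist": 0,"gripper": -1}
    - {"dx": 0,"dy": 0,"dz": 0,"twist": 0,"gripper": -1}
    - {"dx": 0,"dy": 0,"dz": 0,"twist": 0,"gripper": -1}

```text
time_s: 32.88
tool_pos: [541.4, 42.7, 266.8]
orientation: [0.739, 0.674, 0.001, 0.001]
force: [-0.8, 0.4, -1.7]
finger_gap: 5.1
finger_force: 58.5
```

```bash
python3 - <<'E'
from h import *
go(*RK(0),270,85.1); held('side'); held('scene')
E
```

```text
t 32.88 pos [541.4  42.7 266.8] yaw 84.75 j [-0.07  0.29  0.08  1.36  0.    1.59] gap 5.1
units dx dy dz [ 6.789 -1.169 -0.082] mm [271.6 -46.7  -3.3] twist units -0.08
side -90 49 x [-2.2 -1.1  0.3] y [-29.2  37.3]
side -75 76 x [-2.1 -1.2  0.3] y [-28.6  38.4]
side -60 79 x [-2.1 -1.3 -0. ] y [-30.8  38.6]
side -45 88 x [-1.9 -1.2  1.1] y [-32.9  38.3]
side -30 83 x [-2.  -1.4 -0.1] y [-32.4  39.4]
side -15 66 x [-2.  -1.3  0.7] y [-23.6  38.5]
side 0 15 x [-1.8 -1.   3. ] y [13.1 36.9]
zmin -84.1
scene -90 138 x [1.6 3.2 4.8] y [-35.3  34.8]
scene -75 173 x [1.7 3.2 4.7] y [-35.1  33.3]
scene -60 184 x [1.7 3.3 4.8] y [-35.2  33.9]
scene -45 190 x [1.6 3.3 4.8] y [-35.6  34.2]
scene -30 195 x [1.8 3.5 4.8] y [-35.4  33.7]
scene -15 183 x [1.8 3.4 4.8] y [-35.7  34.1]
scene 0 57 x [1.6 3.4 5.1] y [-35.5  34.2]
zmin -86.4
```

apply_moves:
  plan:
    - {"dx": 0.3,"dy": -0.05,"dz": -0.1,"twist": -0.08,"gripper": -1}
    - {"dx": 0.6,"dy": -0.1,"dz": 0,"twist": 0,"gripper": -1}
    - {"dx": 0.6,"dy": -0.1,"dz": 0,"twist": 0,"gripper": -1}
    - {"dx": 0.6,"dy": -0.1,"dz": 0,"twist": 0,"gripper": -1}
    - {"dx": 0.6,"dy": -0.1,"dz": 0,"twist": 0,"gripper": -1}
    - {"dx": 0.6,"dy": -0.1,"dz": 0,"twist": 0,"gripper": -1}
    - {"dx": 0.6,"dy": -0.1,"dz": 0,"twist": 0,"gripper": -1}
    - {"dx": 0.6,"dy": -0.12,"dz": 0,"twist": 0,"gripper": -1}
    - {"dx": 0.6,"dy": -0.1,"dz": 0,"twist": 0,"gripper": -1}
    - {"dx": 0.6,"dy": -0.1,"dz": 0,"twist": 0,"gripper": -1}
    - {"dx": 0.5,"dy": -0.1,"dz": 0,"twist": 0,"gripper": -1}
    - {"dx": 0.4,"dy": -0.06,"dz": 0,"twist": 0,"gripper": -1}
    - {"dx": 0.19,"dy": -0.04,"dz": 0,"twist": 0,"gripper": -1}
    - {"dx": 0,"dy": 0,"dz": 0.3,"twist": 0,"gripper": -1}
    - {"dx": 0,"dy": 0,"dz": 0.6,"twist": 0,"gripper": -1}
    - {"dx": 0,"dy": 0,"dz": 0.7,"twist": 0,"gripper": -1}
    - {"dx": 0,"dy": 0,"dz": 0.7,"twist": 0,"gripper": -1}
    - {"dx": 0,"dy": 0,"dz": 0.6,"twist": 0,"gripper": -1}
    - {"dx": 0,"dy": 0,"dz": 0.15,"twist": 0,"gripper": -1}
    - {"dx": 0,"dy": 0,"dz": 0,"twist": 0,"gripper": -1}

```text
time_s: 34.65
tool_pos: [516.6, 316.8, 146.6]
orientation: [0.737, 0.676, -0.002, -0.001]
force: [0.6, -0.8, -1.3]
finger_gap: 5.3
finger_force: 58.4
```

```bash
python3 - <<'E'
from h import *
go(*RK(0),95,85.1)
E
```

```text
t 34.65 pos [516.6 316.8 146.6] yaw 85.11 j [ 0.42  0.44 -0.01  1.13 -0.    2.07] gap 5.3
units dx dy dz [0.024 0.08  1.29 ] mm [ 1.   3.2 51.6] twist units 0.00
```

apply_moves:
  plan:
    - {"dx": 0.02,"dy": 0.075,"dz": 0,"twist": 0,"gripper": -1}
    - {"dx": 0,"dy": 0,"dz": 0.1,"twist": 0,"gripper": -1}
    - {"dx": 0,"dy": 0,"dz": 0.25,"twist": 0,"gripper": -1}
    - {"dx": 0,"dy": 0,"dz": 0.25,"twist": 0,"gripper": -1}
    - {"dx": 0,"dy": 0,"dz": 0.25,"twist": 0,"gripper": -1}
    - {"dx": 0,"dy": 0,"dz": 0.2,"twist": 0,"gripper": -1}
    - {"dx": 0,"dy": 0,"dz": 0.1,"twist": 0,"gripper": -1}
    - {"dx": 0,"dy": 0,"dz": 0.08,"twist": 0,"gripper": -1}
    - {"dx": 0,"dy": 0,"dz": 0.05,"twist": 0,"gripper": -1}
    - {"dx": 0,"dy": 0,"dz": 0,"twist": 0,"gripper": -1}
    - {"dx": 0,"dy": 0,"dz": 0,"twist": 0,"gripper": -1}

```text
time_s: 35.57
tool_pos: [520.8, 317.9, 97.1]
orientation: [0.737, 0.676, 0.0, 0.0]
force: [0.5, -0.2, -0.6]
finger_gap: 5.3
finger_force: 58.4
```

apply_moves:
  plan:
    - {"dx": 0,"dy": 0,"dz": 0.06,"twist": 0,"gripper": -1}
    - {"dx": 0,"dy": 0,"dz": 0.05,"twist": 0,"gripper": -1}
    - {"dx": 0,"dy": 0,"dz": 0,"twist": 0,"gripper": -1}
    - {"dx": 0,"dy": 0,"dz": 0,"twist": 0,"gripper": -1}

```text
time_s: 35.9
tool_pos: [521.7, 318.1, 95.3]
orientation: [0.737, 0.676, 0.002, 0.001]
force: [-6.3, -5.3, 31.8]
finger_gap: 5.0
finger_force: 63.3
```

apply_moves:
  plan:
    - {"dx": 0,"dy": 0,"dz": 0,"twist": 0,"gripper": -0.6}
    - {"dx": 0,"dy": 0,"dz": 0,"twist": 0,"gripper": -0.6}
    - {"dx": 0,"dy": 0,"dz": 0,"twist": 0,"gripper": -0.6}
    - {"dx": 0,"dy": 0,"dz": -0.2,"twist": 0,"gripper": -0.6}
    - {"dx": 0,"dy": 0,"dz": -0.5,"twist": 0,"gripper": -0.6}
    - {"dx": 0,"dy": 0,"dz": -0.7,"twist": 0,"gripper": -0.6}
    - {"dx": 0,"dy": 0,"dz": -0.8,"twist": 0,"gripper": -0.6}
    - {"dx": 0,"dy": 0,"dz": -0.7,"twist": 0,"gripper": -0.6}
    - {"dx": 0,"dy": 0,"dz": -0.2,"twist": 0,"gripper": -0.6}

```text
time_s: 36.65
tool_pos: [521.7, 318.3, 221.2]
orientation: [0.737, 0.676, 0.003, 0.001]
force: [0.2, 0.8, 0.3]
finger_gap: 17.2
finger_force: 0.0
```

apply_moves:
  plan:
    - {"dx": -0.3,"dy": -0.05,"dz": 0,"twist": 0,"gripper": 0.1}
    - {"dx": -0.6,"dy": -0.1,"dz": 0,"twist": 0,"gripper": 0.1}
    - {"dx": -0.6,"dy": -0.1,"dz": 0,"twist": 0,"gripper": 0.1}
    - {"dx": -0.6,"dy": -0.1,"dz": 0,"twist": 0,"gripper": 0.1}
    - {"dx": -0.6,"dy": -0.1,"dz": 0,"twist": 0,"gripper": 0.1}
    - {"dx": -0.6,"dy": -0.1,"dz": 0,"twist": 0,"gripper": 0.1}
    - {"dx": -0.6,"dy": -0.1,"dz": 0,"twist": 0,"gripper": 0.1}
    - {"dx": -0.6,"dy": -0.1,"dz": 0,"twist": 0,"gripper": 0.1}
    - {"dx": -0.6,"dy": -0.1,"dz": 0,"twist": 0,"gripper": 0.1}
    - {"dx": -0.6,"dy": -0.06,"dz": 0,"twist": 0,"gripper": 0.1}
    - {"dx": -0.5,"dy": 0,"dz": 0,"twist": 0,"gripper": 0.1}
    - {"dx": -0.4,"dy": 0,"dz": 0,"twist": 0,"gripper": 0.1}
    - {"dx": -0.2,"dy": 0,"dz": 0,"twist": 0,"gripper": 0.1}
    - {"dx": 0,"dy": 0,"dz": 0,"twist": 0,"gripper": 0.1}
    - {"dx": 0,"dy": 0,"dz": 0,"twist": 0,"gripper": 0.1}

```text
time_s: 37.9
tool_pos: [461.4, 50.1, 216.5]
orientation: [0.737, 0.676, 0.0, -0.0]
force: [-0.5, 0.9, 0.3]
finger_gap: 46.6
finger_force: 0.0
```

```bash
python3 - <<'E'
from h import *
casew(); rackcheck('side'); rackcheck('scene'); go(*K(-59,47.7),74,84.8)
E
```

```text
col -1 row -1 332 x90 -53.8 y [-74.3  -4.4]
col 1 row -1 426 x90 -54.0 y [14.5 81.8]
slot -92 499 ztop 128.7 x lo/hi -93.8 -93.3 y [-31.1  38. ]
slot 0 606 ztop 128.4 x lo/hi -0.5 -0.1 y [-31.4  38.4]
slot -92 564 ztop 127.0 x lo/hi -88.6 -88.7 y [-35.8  34.5]
slot 0 630 ztop 127.0 x lo/hi 4.7 4.8 y [-35.4  34.6]
t 38.05 pos [461.4  50.7 216.4] yaw 85.17 j [-0.07  0.16 -0.22  1.19  0.    1.59] gap 47.2
units dx dy dz [-4.000e-03 -2.000e-03  3.561e+00] mm [-2.000e-01 -1.000e-01  1.424e+02] twist units 0.08
```

apply_moves:
  plan:
    - {"dx": 0,"dy": 0,"dz": 0.4,"twist": 0.08,"gripper": 0.1}
    - {"dx": 0,"dy": 0,"dz": 0.6,"twist": 0,"gripper": 0.1}
    - {"dx": 0,"dy": 0,"dz": 0.6,"twist": 0,"gripper": 0.1}
    - {"dx": 0,"dy": 0,"dz": 0.6,"twist": 0,"gripper": 0.1}
    - {"dx": 0,"dy": 0,"dz": 0.5,"twist": 0,"gripper": 0.1}
    - {"dx": 0,"dy": 0,"dz": 0.5,"twist": 0,"gripper": 0.1}
    - {"dx": 0,"dy": 0,"dz": 0.3,"twist": 0,"gripper": 0.1}
    - {"dx": 0,"dy": 0,"dz": 0,"twist": 0,"gripper": 0.1}
    - {"dx": 0,"dy": 0,"dz": 0,"twist": 0,"gripper": 0.1}
    - {"dx": 0,"dy": 0,"dz": 0,"twist": 0,"gripper": -0.5}
    - {"dx": 0,"dy": 0,"dz": 0,"twist": 0,"gripper": -0.5}
    - {"dx": 0,"dy": 0,"dz": 0,"twist": 0,"gripper": -0.7}
    - {"dx": 0,"dy": 0,"dz": 0,"twist": 0,"gripper": -1}
    - {"dx": 0,"dy": 0,"dz": 0,"twist": 0,"gripper": -1}
    - {"dx": 0,"dy": 0,"dz": 0,"twist": 0,"gripper": -1}
    - {"dx": 0,"dy": 0,"dz": 0,"twist": 0,"gripper": -1}
  squeeze: 30

```text
time_s: 39.38
tool_pos: [463.6, 49.8, 78.4]
orientation: [0.739, 0.674, 0.002, 0.002]
force: [1.0, 0.9, 13.7]
finger_gap: 22.0
finger_force: 26.9
```

apply_moves:
  plan:
    - {"dx": 0,"dy": 0,"dz": -0.1,"twist": 0,"gripper": -1}
    - {"dx": 0,"dy": 0,"dz": -0.15,"twist": 0,"gripper": -1}
    - {"dx": 0,"dy": 0,"dz": -0.15,"twist": 0,"gripper": -1}
    - {"dx": 0,"dy": 0,"dz": -0.15,"twist": 0,"gripper": -1}
    - {"dx": 0,"dy": 0,"dz": -0.2,"twist": 0,"gripper": -1}
    - {"dx": 0,"dy": 0,"dz": 0,"twist": 0,"gripper": -1}
    - {"dx": 0,"dy": 0,"dz": 0,"twist": 0,"gripper": -1}
  squeeze: 50

```text
time_s: 39.97
tool_pos: [467.8, 49.3, 110.0]
orientation: [0.739, 0.674, 0.005, 0.005]
force: [17.9, -1.7, 13.2]
finger_gap: 8.4
finger_force: 48.1
```

apply_moves:
  plan:
    - {"dx": 0,"dy": 0,"dz": -0.3,"twist": 0,"gripper": -1}
    - {"dx": 0,"dy": 0,"dz": -0.4,"twist": 0,"gripper": -1}
    - {"dx": 0,"dy": 0,"dz": -0.4,"twist": 0,"gripper": -1}
    - {"dx": 0,"dy": 0,"dz": -0.5,"twist": 0,"gripper": -1}
    - {"dx": 0,"dy": 0,"dz": -0.5,"twist": 0,"gripper": -1}
    - {"dx": 0,"dy": 0,"dz": -0.5,"twist": 0,"gripper": -1}
    - {"dx": 0,"dy": 0,"dz": -0.5,"twist": 0,"gripper": -1}
    - {"dx": 0,"dy": 0,"dz": -0.5,"twist": 0,"gripper": -1}
    - {"dx": 0,"dy": 0,"dz": -0.4,"twist": 0,"gripper": -1}
    - {"dx": 0,"dy": 0,"dz": 0,"twist": 0,"gripper": -1}
    - {"dx": 0,"dy": 0,"dz": 0,"twist": 0,"gripper": -1}

```text
time_s: 40.88
tool_pos: [461.6, 49.9, 267.1]
orientation: [0.739, 0.674, 0.001, 0.001]
force: [-1.1, 0.5, -1.1]
finger_gap: 5.0
finger_force: 57.9
```

```bash
python3 - <<'E'
from h import *
go(*RK(92),270,85.1); held('scene')
E
```

```text
t 40.88 pos [461.6  49.9 267.1] yaw 84.75 j [-0.07  0.15 -0.1   1.32 -0.    1.59] gap 5.0
units dx dy dz [ 6.806  3.134 -0.066] mm [272.2 125.4  -2.6] twist units -0.08
scene -90 121 x [1.5 3.5 5.1] y [-34.9  34.2]
scene -75 159 x [1.5 3.4 5.3] y [-35.4  34.7]
scene -60 164 x [1.5 3.5 5.2] y [-35.3  34.5]
scene -45 174 x [1.7 3.7 5.2] y [-34.9  33.8]
scene -30 182 x [1.6 3.6 5.2] y [-35.3  35.2]
scene -15 173 x [1.6 3.5 5.2] y [-35.5  35.3]
scene 0 44 x [1.7 3.6 5.8] y [-35.3  32.8]
zmin -85.1
```

apply_moves:
  plan:
    - {"dx": 0.3,"dy": 0.13,"dz": -0.1,"twist": -0.08,"gripper": -1}
    - {"dx": 0.6,"dy": 0.28,"dz": 0,"twist": 0,"gripper": -1}
    - {"dx": 0.6,"dy": 0.28,"dz": 0,"twist": 0,"gripper": -1}
    - {"dx": 0.6,"dy": 0.28,"dz": 0,"twist": 0,"gripper": -1}
    - {"dx": 0.6,"dy": 0.28,"dz": 0,"twist": 0,"gripper": -1}
    - {"dx": 0.6,"dy": 0.28,"dz": 0,"twist": 0,"gripper": -1}
    - {"dx": 0.6,"dy": 0.28,"dz": 0,"twist": 0,"gripper": -1}
    - {"dx": 0.6,"dy": 0.28,"dz": 0,"twist": 0,"gripper": -1}
    - {"dx": 0.6,"dy": 0.28,"dz": 0,"twist": 0,"gripper": -1}
    - {"dx": 0.6,"dy": 0.28,"dz": 0,"twist": 0,"gripper": -1}
    - {"dx": 0.5,"dy": 0.24,"dz": 0,"twist": 0,"gripper": -1}
    - {"dx": 0.4,"dy": 0.2,"dz": 0,"twist": 0,"gripper": -1}
    - {"dx": 0.2,"dy": 0.1,"dz": 0,"twist": 0,"gripper": -1}
    - {"dx": 0,"dy": 0,"dz": 0.3,"twist": 0,"gripper": -1}
    - {"dx": 0,"dy": 0,"dz": 0.6,"twist": 0,"gripper": -1}
    - {"dx": 0,"dy": 0,"dz": 0.7,"twist": 0,"gripper": -1}
    - {"dx": 0,"dy": 0,"dz": 0.7,"twist": 0,"gripper": -1}
    - {"dx": 0,"dy": 0,"dz": 0.6,"twist": 0,"gripper": -1}
    - {"dx": 0,"dy": 0,"dz": 0,"twist": 0,"gripper": -1}
    - {"dx": 0,"dy": 0,"dz": 0,"twist": 0,"gripper": -1}

```text
time_s: 42.6
tool_pos: [610.7, 309.7, 153.3]
orientation: [0.737, 0.676, -0.002, -0.001]
force: [-0.2, 1.1, 0.6]
finger_gap: 5.0
finger_force: 57.9
```

```bash
python3 - <<'E'
from h import *
go(*RK(92),95,85.1); print(ctrl.read_state()['dq'].round(3))
E
```

```text
t 42.6 pos [610.7 309.7 153.3] yaw 85.12 j [0.35 0.57 0.25 1.25 0.   2.01] gap 5.0
units dx dy dz [0.    0.021 1.458] mm [ 0.   0.9 58.3] twist units 0.00
[-0.    -0.026  0.066  0.022 -0.001  0.   ]
```

apply_moves:
  plan:
    - {"dx": 0,"dy": 0.01,"dz": 0.1,"twist": 0,"gripper": -1}
    - {"dx": 0,"dy": 0,"dz": 0.25,"twist": 0,"gripper": -1}
    - {"dx": 0,"dy": 0,"dz": 0.25,"twist": 0,"gripper": -1}
    - {"dx": 0,"dy": 0,"dz": 0.25,"twist": 0,"gripper": -1}
    - {"dx": 0,"dy": 0,"dz": 0.25,"twist": 0,"gripper": -1}
    - {"dx": 0,"dy": 0,"dz": 0.2,"twist": 0,"gripper": -1}
    - {"dx": 0,"dy": 0,"dz": 0.08,"twist": 0,"gripper": -1}
    - {"dx": 0,"dy": 0,"dz": 0.05,"twist": 0,"gripper": -1}
    - {"dx": 0,"dy": 0,"dz": 0,"twist": 0,"gripper": -1}
    - {"dx": 0,"dy": 0,"dz": 0,"twist": 0,"gripper": -1}

```text
time_s: 43.43
tool_pos: [612.2, 310.1, 97.6]
orientation: [0.737, 0.676, 0.0, 0.0]
force: [0.3, 1.0, -0.1]
finger_gap: 5.3
finger_force: 57.9
```

apply_moves:
  plan:
    - {"dx": 0,"dy": 0,"dz": 0.06,"twist": 0,"gripper": -1}
    - {"dx": 0,"dy": 0,"dz": 0.03,"twist": 0,"gripper": -1}
    - {"dx": 0,"dy": 0,"dz": 0,"twist": 0,"gripper": -1}
    - {"dx": 0,"dy": 0,"dz": 0,"twist": 0,"gripper": -1}

```text
time_s: 43.77
tool_pos: [612.6, 310.1, 95.0]
orientation: [0.737, 0.676, 0.001, 0.0]
force: [-1.6, -1.1, 10.3]
finger_gap: 5.2
finger_force: 59.6
```

apply_moves:
  plan:
    - {"dx": 0,"dy": 0,"dz": 0,"twist": 0,"gripper": -0.6}
    - {"dx": 0,"dy": 0,"dz": 0,"twist": 0,"gripper": -0.6}
    - {"dx": 0,"dy": 0,"dz": 0,"twist": 0,"gripper": -0.6}
    - {"dx": 0,"dy": 0,"dz": -0.2,"twist": 0,"gripper": -0.6}
    - {"dx": 0,"dy": 0,"dz": -0.5,"twist": 0,"gripper": -0.6}
    - {"dx": 0,"dy": 0,"dz": -0.7,"twist": 0,"gripper": -0.6}
    - {"dx": 0,"dy": 0,"dz": -0.8,"twist": 0,"gripper": -0.6}
    - {"dx": 0,"dy": 0,"dz": -0.7,"twist": 0,"gripper": -0.6}
    - {"dx": 0,"dy": 0,"dz": -0.2,"twist": 0,"gripper": -0.6}

```text
time_s: 44.52
tool_pos: [613.0, 310.4, 222.8]
orientation: [0.737, 0.676, 0.003, 0.001]
force: [-0.0, -0.1, -0.3]
finger_gap: 17.1
finger_force: 0.0
```

apply_moves:
  plan:
    - {"dx": -0.3,"dy": -0.11,"dz": 0,"twist": 0,"gripper": 0.1}
    - {"dx": -0.6,"dy": -0.22,"dz": 0,"twist": 0,"gripper": 0.1}
    - {"dx": -0.6,"dy": -0.22,"dz": 0,"twist": 0,"gripper": 0.1}
    - {"dx": -0.6,"dy": -0.22,"dz": 0,"twist": 0,"gripper": 0.1}
    - {"dx": -0.6,"dy": -0.22,"dz": 0,"twist": 0,"gripper": 0.1}
    - {"dx": -0.6,"dy": -0.22,"dz": 0,"twist": 0,"gripper": 0.1}
    - {"dx": -0.6,"dy": -0.22,"dz": 0,"twist": 0,"gripper": 0.1}
    - {"dx": -0.6,"dy": -0.22,"dz": 0,"twist": 0,"gripper": 0.1}
    - {"dx": -0.6,"dy": -0.22,"dz": 0,"twist": 0,"gripper": 0.1}
    - {"dx": -0.6,"dy": -0.22,"dz": 0,"twist": 0,"gripper": 0.1}
    - {"dx": -0.6,"dy": -0.22,"dz": 0,"twist": 0,"gripper": 0.1}
    - {"dx": -0.6,"dy": -0.22,"dz": 0,"twist": 0,"gripper": 0.1}
    - {"dx": -0.6,"dy": -0.22,"dz": 0,"twist": 0,"gripper": 0.1}
    - {"dx": -0.6,"dy": -0.2,"dz": 0,"twist": 0,"gripper": 0.1}
    - {"dx": -0.5,"dy": -0.15,"dz": 0,"twist": 0,"gripper": 0.1}
    - {"dx": -0.3,"dy": -0.1,"dz": 0,"twist": 0,"gripper": 0.1}
    - {"dx": -0.1,"dy": 0,"dz": 0,"twist": 0,"gripper": 0.1}
    - {"dx": 0,"dy": 0,"dz": 0,"twist": 0,"gripper": 0.1}
    - {"dx": 0,"dy": 0,"dz": 0,"twist": 0,"gripper": 0.1}

```text
time_s: 46.1
tool_pos: [454.2, -37.5, 217.8]
orientation: [0.737, 0.676, 0.0, 0.0]
force: [-0.3, 1.0, -0.5]
finger_gap: 47.1
finger_force: 0.0
```

```bash
python3 - <<'E'
from h import *
casew(); rackcheck('side'); rackcheck('scene'); go(*K(-59,-39.5),74,84.8)
E
```

```text
col -1 row -1 435 x90 -53.7 y [-74.1  -4.9]
slot -92 499 ztop 128.7 x lo/hi -93.7 -93.2 y [-30.8  38.1]
slot 0 605 ztop 128.5 x lo/hi -0.7 -0.3 y [-31.7  38.3]
slot 92 692 ztop 128.5 x lo/hi 91.4 92.0 y [-31.3  38.4]
slot -92 566 ztop 126.9 x lo/hi -88.6 -88.6 y [-35.4  34. ]
slot 0 630 ztop 127.1 x lo/hi 4.5 4.3 y [-35.6  34.3]
slot 92 693 ztop 127.1 x lo/hi 96.1 95.7 y [-35.2  35.1]
t 46.25 pos [454.1 -37.1 217.6] yaw 85.18 j [-0.26  0.15 -0.24  1.19  0.    1.39] gap 47.1
units dx dy dz [ 0.018 -0.021  3.59 ] mm [  0.7  -0.8 143.6] twist units 0.08
```

Target slot 46 for the last one.

apply_moves:
  plan:
    - {"dx": 0.01,"dy": -0.02,"dz": 0.4,"twist": 0.08,"gripper": 0.1}
    - {"dx": 0,"dy": 0,"dz": 0.6,"twist": 0,"gripper": 0.1}
    - {"dx": 0,"dy": 0,"dz": 0.6,"twist": 0,"gripper": 0.1}
    - {"dx": 0,"dy": 0,"dz": 0.6,"twist": 0,"gripper": 0.1}
    - {"dx": 0,"dy": 0,"dz": 0.5,"twist": 0,"gripper": 0.1}
    - {"dx": 0,"dy": 0,"dz": 0.5,"twist": 0,"gripper": 0.1}
    - {"dx": 0,"dy": 0,"dz": 0.33,"twist": 0,"gripper": 0.1}
    - {"dx": 0,"dy": 0,"dz": 0,"twist": 0,"gripper": 0.1}
    - {"dx": 0,"dy": 0,"dz": 0,"twist": 0,"gripper": 0.1}
    - {"dx": 0,"dy": 0,"dz": 0,"twist": 0,"gripper": -0.5}
    - {"dx": 0,"dy": 0,"dz": 0,"twist": 0,"gripper": -0.5}
    - {"dx": 0,"dy": 0,"dz": 0,"twist": 0,"gripper": -0.7}
    - {"dx": 0,"dy": 0,"dz": 0,"twist": 0,"gripper": -1}
    - {"dx": 0,"dy": 0,"dz": 0,"twist": 0,"gripper": -1}
    - {"dx": 0,"dy": 0,"dz": 0,"twist": 0,"gripper": -1}
    - {"dx": 0,"dy": 0,"dz": 0,"twist": 0,"gripper": -1}
  squeeze: 30

```text
time_s: 47.58
tool_pos: [455.4, -37.7, 78.4]
orientation: [0.739, 0.674, 0.002, 0.002]
force: [1.9, 0.7, 12.6]
finger_gap: 21.7
finger_force: 27.0
```

apply_moves:
  plan:
    - {"dx": 0,"dy": 0,"dz": -0.1,"twist": 0,"gripper": -1}
    - {"dx": 0,"dy": 0,"dz": -0.15,"twist": 0,"gripper": -1}
    - {"dx": 0,"dy": 0,"dz": -0.15,"twist": 0,"gripper": -1}
    - {"dx": 0,"dy": 0,"dz": -0.15,"twist": 0,"gripper": -1}
    - {"dx": 0,"dy": 0,"dz": -0.2,"twist": 0,"gripper": -1}
    - {"dx": 0,"dy": 0,"dz": 0,"twist": 0,"gripper": -1}
    - {"dx": 0,"dy": 0,"dz": 0,"twist": 0,"gripper": -1}
  squeeze: 50

```text
time_s: 48.17
tool_pos: [459.3, -38.6, 109.9]
orientation: [0.739, 0.674, 0.004, 0.005]
force: [18.4, -0.2, 12.2]
finger_gap: 8.1
finger_force: 47.9
```

apply_moves:
  plan:
    - {"dx": 0,"dy": 0,"dz": -0.3,"twist": 0,"gripper": -1}
    - {"dx": 0,"dy": 0,"dz": -0.4,"twist": 0,"gripper": -1}
    - {"dx": 0,"dy": 0,"dz": -0.4,"twist": 0,"gripper": -1}
    - {"dx": 0,"dy": 0,"dz": -0.5,"twist": 0,"gripper": -1}
    - {"dx": 0,"dy": 0,"dz": -0.5,"twist": 0,"gripper": -1}
    - {"dx": 0,"dy": 0,"dz": -0.5,"twist": 0,"gripper": -1}
    - {"dx": 0,"dy": 0,"dz": -0.5,"twist": 0,"gripper": -1}
    - {"dx": 0,"dy": 0,"dz": -0.5,"twist": 0,"gripper": -1}
    - {"dx": 0,"dy": 0,"dz": -0.4,"twist": 0,"gripper": -1}
    - {"dx": 0,"dy": 0,"dz": 0,"twist": 0,"gripper": -1}
    - {"dx": 0,"dy": 0,"dz": 0,"twist": 0,"gripper": -1}

```text
time_s: 49.08
tool_pos: [453.4, -37.4, 267.1]
orientation: [0.739, 0.674, 0.001, 0.001]
force: [1.1, 0.6, -1.3]
finger_gap: 4.9
finger_force: 60.9
```

```bash
python3 - <<'E'
from h import *
go(*RK(46),270,85.1); held('scene')
E
```

```text
t 49.08 pos [453.4 -37.4 267.1] yaw 84.75 j [-0.26  0.13 -0.12  1.31  0.    1.4 ] gap 4.9
units dx dy dz [ 8.992  1.988 -0.071] mm [359.7  79.5  -2.8] twist units -0.08
scene -90 139 x [2.2 3.5 5.5] y [-35.1  33.5]
scene -75 171 x [1.6 3.7 5.3] y [-34.8  34.1]
scene -60 168 x [2.  3.6 5.1] y [-35.6  34. ]
scene -45 185 x [2.1 3.8 5.2] y [-34.4  34.7]
scene -30 187 x [2.1 3.6 5.2] y [-34.6  34.9]
scene -15 185 x [1.9 3.7 5.3] y [-34.9  35.2]
scene 0 44 x [2.6 3.6 6.3] y [-34.6  33.9]
zmin -86.9
```

apply_moves:
  plan:
    - {"dx": 0.3,"dy": 0.06,"dz": -0.1,"twist": -0.08,"gripper": -1}
    - {"dx": 0.6,"dy": 0.14,"dz": 0,"twist": 0,"gripper": -1}
    - {"dx": 0.6,"dy": 0.14,"dz": 0,"twist": 0,"gripper": -1}
    - {"dx": 0.6,"dy": 0.14,"dz": 0,"twist": 0,"gripper": -1}
    - {"dx": 0.6,"dy": 0.14,"dz": 0,"twist": 0,"gripper": -1}
    - {"dx": 0.6,"dy": 0.14,"dz": 0,"twist": 0,"gripper": -1}
    - {"dx": 0.6,"dy": 0.14,"dz": 0,"twist": 0,"gripper": -1}
    - {"dx": 0.6,"dy": 0.14,"dz": 0,"twist": 0,"gripper": -1}
    - {"dx": 0.6,"dy": 0.14,"dz": 0,"twist": 0,"gripper": -1}
    - {"dx": 0.6,"dy": 0.14,"dz": 0,"twist": 0,"gripper": -1}
    - {"dx": 0.6,"dy": 0.14,"dz": 0,"twist": 0,"gripper": -1}
    - {"dx": 0.6,"dy": 0.14,"dz": 0,"twist": 0,"gripper": -1}
    - {"dx": 0.6,"dy": 0.14,"dz": 0,"twist": 0,"gripper": -1}
    - {"dx": 0.6,"dy": 0.14,"dz": 0,"twist": 0,"gripper": -1}
    - {"dx": 0.5,"dy": 0.08,"dz": 0,"twist": 0,"gripper": -1}
    - {"dx": 0.3,"dy": 0.04,"dz": 0,"twist": 0,"gripper": -1}
    - {"dx": 0.1,"dy": 0,"dz": 0,"twist": 0,"gripper": -1}
    - {"dx": 0,"dy": 0,"dz": 0,"twist": 0,"gripper": -1}

```text
time_s: 50.63
tool_pos: [563.2, 315.1, 269.2]
orientation: [0.736, 0.677, -0.001, -0.0]
force: [-0.2, -0.7, -2.0]
finger_gap: 5.1
finger_force: 60.8
```

apply_moves:
  plan:
    - {"dx": 0,"dy": 0,"dz": 0.3,"twist": 0,"gripper": -1}
    - {"dx": 0,"dy": 0,"dz": 0.6,"twist": 0,"gripper": -1}
    - {"dx": 0,"dy": 0,"dz": 0.7,"twist": 0,"gripper": -1}
    - {"dx": 0,"dy": 0,"dz": 0.7,"twist": 0,"gripper": -1}
    - {"dx": 0,"dy": 0,"dz": 0.6,"twist": 0,"gripper": -1}
    - {"dx": 0,"dy": 0,"dz": 0,"twist": 0,"gripper": -1}
    - {"dx": 0,"dy": 0,"dz": 0,"twist": 0,"gripper": -1}
    - {"dx": 0,"dy": 0,"dz": 0,"twist": 0,"gripper": -1}

```text
time_s: 51.3
tool_pos: [564.0, 314.2, 156.1]
orientation: [0.737, 0.676, 0.001, 0.0]
force: [1.3, 1.3, -0.5]
finger_gap: 5.4
finger_force: 60.8
```

```bash
python3 - <<'E'
from h import *
go(*RK(46),95,85.1)
E
```

```text
t 51.3 pos [564.  314.2 156.1] yaw 85.09 j [ 0.38  0.5   0.12  1.19 -0.    2.04] gap 5.4
units dx dy dz [-0.015  0.038  1.528] mm [-0.6  1.5 61.1] twist units -0.00
```

apply_moves:
  plan:
    - {"dx": -0.01,"dy": 0.025,"dz": 0.15,"twist": 0,"gripper": -1}
    - {"dx": 0,"dy": 0,"dz": 0.25,"twist": 0,"gripper": -1}
    - {"dx": 0,"dy": 0,"dz": 0.25,"twist": 0,"gripper": -1}
    - {"dx": 0,"dy": 0,"dz": 0.25,"twist": 0,"gripper": -1}
    - {"dx": 0,"dy": 0,"dz": 0.25,"twist": 0,"gripper": -1}
    - {"dx": 0,"dy": 0,"dz": 0.2,"twist": 0,"gripper": -1}
    - {"dx": 0,"dy": 0,"dz": 0.08,"twist": 0,"gripper": -1}
    - {"dx": 0,"dy": 0,"dz": 0.06,"twist": 0,"gripper": -1}
    - {"dx": 0,"dy": 0,"dz": 0,"twist": 0,"gripper": -1}
    - {"dx": 0,"dy": 0,"dz": 0,"twist": 0,"gripper": -1}

```text
time_s: 52.13
tool_pos: [564.6, 314.0, 96.5]
orientation: [0.737, 0.676, 0.001, 0.0]
force: [-6.4, -4.0, 21.4]
finger_gap: 5.2
finger_force: 64.4
```

apply_moves:
  plan:
    - {"dx": 0,"dy": 0,"dz": 0,"twist": 0,"gripper": -0.6}
    - {"dx": 0,"dy": 0,"dz": 0,"twist": 0,"gripper": -0.6}
    - {"dx": 0,"dy": 0,"dz": 0,"twist": 0,"gripper": -0.6}
    - {"dx": 0,"dy": 0,"dz": -0.2,"twist": 0,"gripper": -0.6}
    - {"dx": 0,"dy": 0,"dz": -0.5,"twist": 0,"gripper": -0.6}
    - {"dx": 0,"dy": 0,"dz": -0.7,"twist": 0,"gripper": -0.6}
    - {"dx": 0,"dy": 0,"dz": -0.8,"twist": 0,"gripper": -0.6}
    - {"dx": 0,"dy": 0,"dz": -0.7,"twist": 0,"gripper": -0.6}
    - {"dx": 0,"dy": 0,"dz": -0.2,"twist": 0,"gripper": -0.6}

```text
time_s: 52.88
tool_pos: [565.6, 314.5, 223.7]
orientation: [0.737, 0.676, 0.003, 0.001]
force: [0.6, 0.3, -0.2]
finger_gap: 17.2
finger_force: 0.0
```

apply_moves:
  plan:
    - {"dx": -0.3,"dy": 0,"dz": 0,"twist": 0,"gripper": 0}
    - {"dx": -0.6,"dy": 0,"dz": 0,"twist": 0,"gripper": 0}
    - {"dx": -0.7,"dy": 0,"dz": 0,"twist": 0,"gripper": 0}
    - {"dx": -0.8,"dy": 0,"dz": 0,"twist": 0,"gripper": 0}
    - {"dx": -0.8,"dy": 0,"dz": 0,"twist": 0,"gripper": 0}
    - {"dx": -0.8,"dy": 0,"dz": 0,"twist": 0,"gripper": 0}
    - {"dx": -0.8,"dy": 0,"dz": 0,"twist": 0,"gripper": 0}
    - {"dx": -0.8,"dy": 0,"dz": 0,"twist": 0,"gripper": 0}
    - {"dx": -0.8,"dy": 0,"dz": 0,"twist": 0,"gripper": 0}
    - {"dx": -0.8,"dy": 0,"dz": 0,"twist": 0,"gripper": 0}
    - {"dx": -0.8,"dy": 0,"dz": 0,"twist": 0,"gripper": 0}
    - {"dx": -0.8,"dy": 0,"dz": 0,"twist": 0,"gripper": 0}
    - {"dx": -0.8,"dy": 0,"dz": 0,"twist": 0,"gripper": 0}
    - {"dx": -0.8,"dy": 0,"dz": 0,"twist": 0,"gripper": 0}
    - {"dx": -0.8,"dy": 0,"dz": 0,"twist": 0,"gripper": 0}
    - {"dx": -0.8,"dy": 0,"dz": 0,"twist": 0,"gripper": 0}
    - {"dx": -0.8,"dy": 0,"dz": 0,"twist": 0,"gripper": 0}
    - {"dx": -0.8,"dy": 0,"dz": 0,"twist": 0,"gripper": 0}
    - {"dx": -0.6,"dy": 0,"dz": 0,"twist": 0,"gripper": 0}
    - {"dx": -0.3,"dy": 0,"dz": 0,"twist": 0,"gripper": 0}

```text
time_s: 54.55
tool_pos: [513.7, -266.6, 217.5]
orientation: [0.737, 0.675, -0.0, -0.001]
force: [0.2, 0.3, -0.3]
finger_gap: 42.6
finger_force: 0.0
```

```bash
cat >> h.py <<'E'
def coverw(save=None,zt=54):
    c=cap('wrist',save);P=wcloud(c);hsv=cv2.cvtColor(c['frame'],cv2.COLOR_RGB2HSV);d=c['depth']>0;Z=P[...,2]
    m=(hsv[...,2]<70)&(abs(Z-zt)<4)&d&(abs(P[...,0]-508)<150)&(abs(P[...,1]+300)<160)
    for b in blobs(c,m,100): rect(P[b],'handle'); print(np.median(P[b][:,2]).round(1))
    m=(hsv[...,1]<70)&(hsv[...,2]>110)&(abs(Z-8)<5)&d&(abs(P[...,0]-508)<200)&(abs(P[...,1]+300)<180)
    for b in blobs(c,m,800): rect(P[b],'plate')
E
python3 - <<'E'
from h import *
rackcheck('side'); rackcheck('scene','s3.png'); coverw(); go(508,-301,240,84.8)
E
```

```text
slot -92 502 ztop 128.8 x lo/hi -93.7 -93.2 y [-31.6  38.2]
slot 0 602 ztop 128.6 x lo/hi -0.7 -0.3 y [-31.5  38.3]
slot 46 655 ztop 128.6 x lo/hi 43.6 44.2 y [-31.9  37.8]
slot 92 679 ztop 128.4 x lo/hi 91.3 91.6 y [-30.9  38.5]
slot -92 565 ztop 126.9 x lo/hi -88.6 -88.9 y [-35.8  34.4]
slot 0 430 ztop 127.1 x lo/hi 4.5 4.3 y [-35.4  34.1]
slot 46 506 ztop 127.1 x lo/hi 48.0 48.0 y [-36.   32.9]
slot 92 695 ztop 127.3 x lo/hi 96.4 96.5 y [-35.  35.]
handle 960 c [ 508.8 -300.4] size [107.6   9.1] ang 84.63
54.0
plate 19291 c [ 508.5 -302.7] size [193.6 163.6] ang 84.84
t 54.7 pos [ 514.4 -264.   218. ] yaw 85.04 j [-0.62  0.36  0.06  1.27  0.    1.04] gap 42.7
units dx dy dz [-0.934 -0.08  -0.551] mm [-37.4  -3.2 -22. ] twist units 0.05
```

View pics/s3.png

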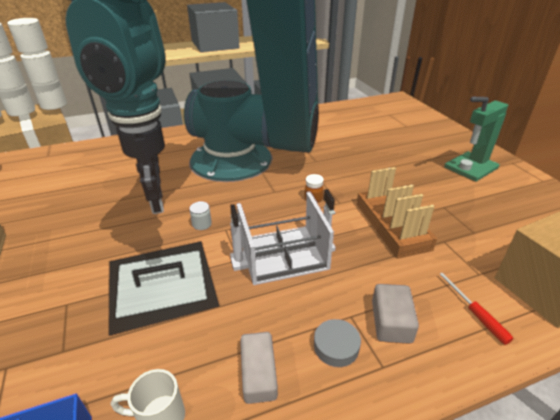

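apply_moves:
  plan:
    - {"dx": -0.4,"dy": -0.03,"dz": 0,"twist": 0.04,"gripper": 0}
    - {"dx": -0.4,"dy": -0.03,"dz": 0,"twist": 0,"gripper": 0}
    - {"dx": -0.12,"dy": 0,"dz": 0.2,"twist": 0,"gripper": 0}
    - {"dx": 0,"dy": 0,"dz": 0.5,"twist": 0,"gripper": 0}
    - {"dx": 0,"dy": 0,"dz": 0.6,"twist": 0,"gripper": 0}
    - {"dx": 0,"dy": 0,"dz": 0.6,"twist": 0,"gripper": 0}
    - {"dx": 0,"dy": 0,"dz": 0.6,"twist": 0,"gripper": 0}
    - {"dx": 0,"dy": 0,"dz": 0.5,"twist": 0,"gripper": 0}
    - {"dx": 0,"dy": 0,"dz": 0,"twist": 0,"gripper": 0}
    - {"dx": 0,"dy": 0,"dz": 0,"twist": 0,"gripper": 0}
    - {"dx": 0,"dy": 0,"dz": 0,"twist": 0,"gripper": 0}

```text
time_s: 55.62
tool_pos: [510.0, -300.5, 99.9]
orientation: [0.738, 0.675, 0.0, 0.001]
force: [0.2, -0.4, 0.1]
finger_gap: 42.3
finger_force: 0.0
```

```bash
python3 - <<'E'
from h import *
coverw(); go(508.8,-300.4,27,84.8)
E
```

```text
handle 2669 c [ 508.5 -300.8] size [107.5  10.2] ang 84.68
54.0
plate 39130 c [ 508.4 -303.2] size [194.9 164.1] ang 84.73
t 55.67 pos [ 510.2 -300.7  100.2] yaw 84.94 j [-0.67  0.44 -0.14  0.99  0.    0.99] gap 42.9
units dx dy dz [ 0.007 -0.037  1.829] mm [ 0.3 -1.5 73.2] twist units 0.03
```

apply_moves:
  plan:
    - {"dx": 0,"dy": -0.04,"dz": 0.3,"twist": 0.03,"gripper": 0}
    - {"dx": 0,"dy": 0,"dz": 0.5,"twist": 0,"gripper": 0}
    - {"dx": 0,"dy": 0,"dz": 0.5,"twist": 0,"gripper": 0}
    - {"dx": 0,"dy": 0,"dz": 0.4,"twist": 0,"gripper": 0}
    - {"dx": 0,"dy": 0,"dz": 0.1,"twist": 0,"gripper": 0}
    - {"dx": 0,"dy": 0,"dz": 0,"twist": 0,"gripper": 0}
    - {"dx": 0,"dy": 0,"dz": 0,"twist": 0,"gripper": -1}
    - {"dx": 0,"dy": 0,"dz": 0,"twist": 0,"gripper": -1}
    - {"dx": 0,"dy": 0,"dz": 0,"twist": 0,"gripper": -1}
    - {"dx": 0,"dy": 0,"dz": 0,"twist": 0,"gripper": -1}
    - {"dx": 0,"dy": 0,"dz": 0,"twist": 0,"gripper": -1}
    - {"dx": 0,"dy": 0,"dz": 0,"twist": 0,"gripper": -1}
    - {"dx": 0,"dy": 0,"dz": 0,"twist": 0,"gripper": -1}
  squeeze: 60

```text
time_s: 56.75
tool_pos: [508.7, -300.7, 28.3]
orientation: [0.738, 0.674, 0.0, 0.001]
force: [-0.5, 1.6, 7.4]
finger_gap: 10.8
finger_force: 59.0
```

apply_moves:
  plan:
    - {"dx": 0,"dy": 0,"dz": -0.2,"twist": 0,"gripper": -1}
    - {"dx": 0,"dy": 0,"dz": -0.4,"twist": 0,"gripper": -1}
    - {"dx": 0,"dy": 0,"dz": -0.5,"twist": 0,"gripper": -1}
    - {"dx": 0,"dy": 0,"dz": -0.6,"twist": 0,"gripper": -1}
    - {"dx": 0,"dy": 0,"dz": -0.6,"twist": 0,"gripper": -1}
    - {"dx": 0,"dy": 0,"dz": -0.6,"twist": 0,"gripper": -1}
    - {"dx": 0,"dy": 0,"dz": -0.6,"twist": 0,"gripper": -1}
    - {"dx": 0,"dy": 0,"dz": -0.6,"twist": 0,"gripper": -1}
    - {"dx": 0,"dy": 0,"dz": -0.6,"twist": 0,"gripper": -1}
    - {"dx": 0,"dy": 0,"dz": -0.4,"twist": 0,"gripper": -1}
    - {"dx": 0,"dy": 0,"dz": 0,"twist": 0,"gripper": -1}

```text
time_s: 57.67
tool_pos: [508.7, -300.7, 234.8]
orientation: [0.738, 0.674, 0.0, 0.003]
force: [-0.0, -0.4, -2.6]
finger_gap: 10.8
finger_force: 59.1
```

```bash
python3 - <<'E'
from h import *
go(*K(0,0),225,84.8)
E
```

```text
t 57.67 pos [ 508.7 -300.7  234.8] yaw 84.8 j [-0.67  0.37  0.13  1.32  0.    0.99] gap 10.8
units dx dy dz [ 7.447 -0.503  0.222] mm [297.9 -20.1   8.9] twist units 0.00
```

apply_moves:
  plan:
    - {"dx": 0.3,"dy": -0.02,"dz": 0,"twist": 0,"gripper": -1}
    - {"dx": 0.6,"dy": -0.04,"dz": 0,"twist": 0,"gripper": -1}
    - {"dx": 0.6,"dy": -0.04,"dz": 0,"twist": 0,"gripper": -1}
    - {"dx": 0.6,"dy": -0.04,"dz": 0,"twist": 0,"gripper": -1}
    - {"dx": 0.6,"dy": -0.04,"dz": 0,"twist": 0,"gripper": -1}
    - {"dx": 0.6,"dy": -0.04,"dz": 0,"twist": 0,"gripper": -1}
    - {"dx": 0.6,"dy": -0.04,"dz": 0,"twist": 0,"gripper": -1}
    - {"dx": 0.6,"dy": -0.04,"dz": 0,"twist": 0,"gripper": -1}
    - {"dx": 0.6,"dy": -0.04,"dz": 0,"twist": 0,"gripper": -1}
    - {"dx": 0.6,"dy": -0.04,"dz": 0,"twist": 0,"gripper": -1}
    - {"dx": 0.6,"dy": -0.04,"dz": 0,"twist": 0,"gripper": -1}
    - {"dx": 0.5,"dy": -0.04,"dz": 0,"twist": 0,"gripper": -1}
    - {"dx": 0.4,"dy": -0.04,"dz": 0,"twist": 0,"gripper": -1}
    - {"dx": 0.25,"dy": 0,"dz": 0,"twist": 0,"gripper": -1}
    - {"dx": 0,"dy": 0,"dz": 0,"twist": 0,"gripper": -1}
    - {"dx": 0,"dy": 0,"dz": 0,"twist": 0,"gripper": -1}
    - {"dx": 0,"dy": 0,"dz": 0,"twist": 0,"gripper": -1}

```text
time_s: 59.08
tool_pos: [514.9, -2.0, 230.5]
orientation: [0.739, 0.674, -0.0, -0.0]
force: [-0.0, -0.6, -4.3]
finger_gap: 10.7
finger_force: 59.0
```

```bash
python3 - <<'E'
from h import *
go(*K(0,0),141.5,84.8)
E
```

```text
t 59.08 pos [514.9  -2.  230.5] yaw 84.78 j [-0.16  0.25 -0.07  1.25 -0.    1.5 ] gap 10.7
units dx dy dz [-0.004  0.023  2.225] mm [-0.2  0.9 89. ] twist units -0.00
```

apply_moves:
  plan:
    - {"dx": 0,"dy": 0.02,"dz": 0.3,"twist": 0,"gripper": -1}
    - {"dx": 0,"dy": 0,"dz": 0.4,"twist": 0,"gripper": -1}
    - {"dx": 0,"dy": 0,"dz": 0.4,"twist": 0,"gripper": -1}
    - {"dx": 0,"dy": 0,"dz": 0.3,"twist": 0,"gripper": -1}
    - {"dx": 0,"dy": 0,"dz": 0.2,"twist": 0,"gripper": -1}
    - {"dx": 0,"dy": 0,"dz": 0.2,"twist": 0,"gripper": -1}
    - {"dx": 0,"dy": 0,"dz": 0.1,"twist": 0,"gripper": -1}
    - {"dx": 0,"dy": 0,"dz": 0.1,"twist": 0,"gripper": -1}
    - {"dx": 0,"dy": 0,"dz": 0,"twist": 0,"gripper": -1}
    - {"dx": 0,"dy": 0,"dz": 0,"twist": 0,"gripper": -1}

```text
time_s: 59.92
tool_pos: [516.0, -1.7, 151.1]
orientation: [0.738, 0.674, 0.0, 0.0]
force: [0.5, 0.0, -3.8]
finger_gap: 10.9
finger_force: 59.0
```

apply_moves:
  plan:
    - {"dx": 0,"dy": 0,"dz": 0.1,"twist": 0,"gripper": -1}
    - {"dx": 0,"dy": 0,"dz": 0.07,"twist": 0,"gripper": -1}
    - {"dx": 0,"dy": 0,"dz": 0.05,"twist": 0,"gripper": -1}
    - {"dx": 0,"dy": 0,"dz": 0,"twist": 0,"gripper": -1}
    - {"dx": 0,"dy": 0,"dz": 0,"twist": 0,"gripper": -1}

```text
time_s: 60.33
tool_pos: [515.9, -1.6, 142.3]
orientation: [0.738, 0.674, 0.0, 0.0]
force: [-2.2, 0.4, 3.9]
finger_gap: 11.0
finger_force: 60.0
```

apply_moves:
  plan:
    - {"dx": 0,"dy": 0,"dz": 0,"twist": 0,"gripper": -0.2}
    - {"dx": 0,"dy": 0,"dz": 0,"twist": 0,"gripper": -0.2}
    - {"dx": 0,"dy": 0,"dz": 0,"twist": 0,"gripper": -0.2}
    - {"dx": 0,"dy": 0,"dz": 0,"twist": 0,"gripper": -0.2}
    - {"dx": 0,"dy": 0,"dz": -0.2,"twist": 0,"gripper": -0.2}
    - {"dx": 0,"dy": 0,"dz": -0.5,"twist": 0,"gripper": -0.2}
    - {"dx": 0,"dy": 0,"dz": -0.7,"twist": 0,"gripper": -0.2}
    - {"dx": 0,"dy": 0,"dz": -0.7,"twist": 0,"gripper": -0.2}
    - {"dx": 0,"dy": 0,"dz": -0.7,"twist": 0,"gripper": -0.2}
    - {"dx": 0,"dy": 0,"dz": -0.4,"twist": 0,"gripper": -0.2}
    - {"dx": 0,"dy": 0,"dz": 0,"twist": 0,"gripper": -0.2}
    - {"dx": 0,"dy": 0,"dz": 0,"twist": 0,"gripper": -0.2}

```text
time_s: 61.33
tool_pos: [516.2, -1.7, 270.9]
orientation: [0.738, 0.674, 0.001, 0.001]
force: [0.2, 0.5, -0.1]
finger_gap: 34.0
finger_force: 0.0
```

```bash
python3 - <<'E'
from h import *
c,P,hsv=darkw('w5.png'); x,y=cf(P);Z=P[...,2]
m=(c['depth']>0)&(abs(Z-121)<5)&(abs(x)<100)&(abs(y)<97)
rect(P[m],'plate')
for s in (-1,1):
    for t in(-1,1):
        k=m&(s*x>30)&(t*y>30); print(s,t,np.median(Z[k]).round(1))
rackcheck('side'); c=cap('scene','s4.png')
go(*K(0,0),240)
E
```

```text
dark 932 c [526.9 109.9] size [11.2 47.5] ang 83.29
[152.9 161.1 162.7]
dark 1636 c [515.6  -1.5] size [107.9  10. ] ang 84.96
[166.7 168.  169.3]
dark 830 c [ 506.6 -113.7] size [13.  49.5] ang 83.75
[151.1 160.6 162.6]
plate 28342 c [516.3  -2.1] size [191.3 166.2] ang 84.82
-1 -1 122.1
-1 1 122.0
1 -1 122.1
1 1 122.0
slot -92 496 ztop 128.7 x lo/hi -93.6 -93.2 y [-31.3  38.2]
slot 0 609 ztop 128.9 x lo/hi -0.7 -0.4 y [-31.9  38.3]
slot 46 644 ztop 128.5 x lo/hi 43.5 43.8 y [-32.1  37.8]
slot 92 675 ztop 128.4 x lo/hi 91.4 91.5 y [-31.1  38.5]
t 61.48 pos [515.4  -1.6 269.3] yaw 84.8 j [-0.16  0.24  0.02  1.35  0.    1.5 ] gap 34.1
units dx dy dz [-0.017  0.009  0.731] mm [-0.7  0.4 29.3]
```

View pics/s4.png

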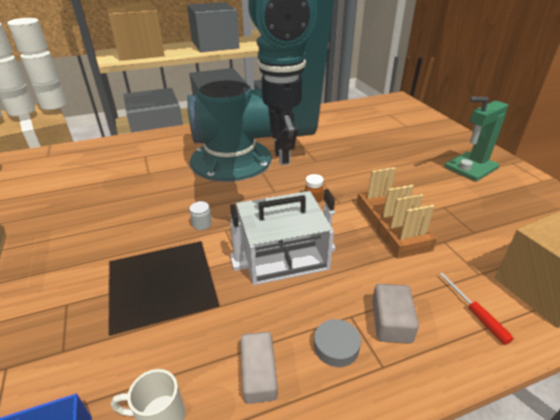

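The cover is flat on the case within 1 mm of centre, and all four templates are seated in the rack, so I am handing in.

```bash
python3 -c "
from station import ctrl
print(ctrl.sign_off())"
```

```text
the job is handed in; nothing more can be done
None
```

The job is handed in, with no verdict returned: both thumbscrews are loose, all four templates stand fully down in rack slots −92, 0, 46 and 92 mm, and the cover lies flat on the case within about 1 mm of centre.

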